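# Crimp the headspace vial and hold the press down

### The arm

A 6-joint arm with a two-finger parallel gripper is mounted at the origin on a cart in front of the work surface, level with it; the furniture and walls round the work are solid. World frame = base frame: x ahead of the robot, y to its left, z up, the work surface at z = 0. Lengths are in mm, angles in rad, forces in N, time in s.
With the tool pointing down it reaches from about 350 to 775 mm from the base axis. Payload 7.3 kg.
Tool frame: the origin (TCP) lies on the centre line of the jaws, within the pads' length; the fingertips stand 22 mm ahead of it and the grasp point (between the pads) lies 3 mm ahead of it; z points along the fingers, y is the direction in which the jaws open and shut (so a half turn about z gives the same grasp; the last joint's range is limited). The gripper opens to 92 mm and grips with 3 to 60 N. Pads are 19 mm wide; open, the fingers measure 130 mm over their backs; the gripper's body (75 mm by 190 mm) begins 47 mm behind the grasp point.
Start: joints at [1.023, 0.342, 1.524, -0, 1.275, -0.146], TCP at [205.301, 483.212, 248.741] pointing down, gripper open.
Joint ranges: [-2.53, 2.53], [-0.77, 2.02], [0.04, 2.7], [-1, 4.14], [0.28, 2.66], [-3.11, 3.11]. Speed limits (rad/s): [2.57, 2.57, 3.14, 3.14, 3.14, 3.14].

### API

Orientations are given as [roll, pitch, yaw] about the fixed x, y, z axes, in that order (R = Rz(yaw) Ry(pitch) Rx(roll)).
In Python, from plant import bot gives the robot as it stands.
- The arm moves only by the tool play_rows, never from a script. Its argument "moves" is one flat list of numbers, 5 for each row, row after row: the closure in counts, from 0 (fully open) to 255 (shut), then the shift along the tool's x, y, z in mm, then the turn about the tool's z in degrees. A call has 1 to 8 rows; each row is the pose to reach, as a shift and turn from the pose commanded when the call began, along the tool's axes at that moment; what a row does not reach only later rows make up. A row lasts 1/12 s, in which the tool goes at most 41.7 mm and 7.16 degrees, less where a joint would pass 70% of its speed; a pose out of reach is approached as far as the arm can. A call with a gripper value outside its range is refused whole. The fingers move at their own pace and stop on an object; the grip force is fixed at half the most. Time passes only in rows, so rows that repeat a pose let the fingers close. It gives the time, the measured TCP pose, the force and the opening at its end, in the units of the state.
- bot.get_obs(): the state, without advancing time (a new reading comes with each control period).
- bot.capture(name): name is "scene" or "top" or "wrist"; returns a dict with "color" (384x512x3 uint8, red, green, blue), "fx", "fy", "cx", "cy" (pixels), "k1" (the pictures are not rectified: a ray, as slopes to the right and down, at radius r is drawn at 1 + k1 r^2 times it, then the intrinsics apply), "world_to_cam" (4x4, takes a point from world to camera coordinates); the wrist camera has in their place "T_tool_cam" (4x4, takes a point from camera to tool coordinates, whose origin is the TCP and whose axes are the flange's). Camera axes: x right, y down, z forward; pixel columns grow to the right and rows downward; lengths in mm; the calibration is good to about 2 mm. A picture is of the moment at which its call begins: read the wrist's pose just before it. There is no depth.
- bot.close_job(): hands the job in, once; it reports no verdict.
The state is a dict: "time": time; "joint_positions": joint angles; "dq": joint speeds; "tau": joint torques, N m; "tool_pos": TCP position; "tcp_rot": TCP orientation; "contact_force": force on the tool from outside, world axes, zero at the start; "moment": the same for the moment, N m; "grip_width": finger opening in mm.
Only numpy, scipy, OpenCV 4.12 (cv2) and the standard library are available. Lean on these libraries where they do the work, as an engineer would, in place of code of your own. Each camera call takes 0.05 s, during which the arm holds its last target.

### The job

First stand the tall open headspace vial in the nest of the bench crimping press's drawn-out carrier, then put on it the one loose aluminium cap that fits its neck, and slide the carrier by its knob fully home under the head. Then press the lever right down to its stop and keep it there, so that the sprung pad squeezes the cap while the septum takes its set: the program finishes while still holding the lever down, without letting it spring back. Leave the other vial, the other caps and the jars where they stand.

Things in the scene. Friction and masses are not known exactly. Their poses are not given: they have to be found in the camera images.
- press: grey bench crimping press, fixed. Origin: on the bench under the ram axis. Axes: x to its rear, y along its slide rail towards the drawn-out carrier (robot's left), z up. Foot 130 x 115 mm, 60 mm wide rail to y = 202 mm, column at x 49 to 83 mm. Round head 47 mm across, z 136 to 186 mm, over the origin; below it a crimping skirt 39 mm across outside, 31 inside, lower edge at z 114 mm at rest
- carrier (a joint): travel of the sliding vial carrier (m): 0 drawn out to the left, 0.140 fully home under the head (stop). Moves along the press's -y, about 2 N of sliding friction, no spring
- nest (a point): centre of the nest floor in the carrier (moves with it), 18.5 mm above the bench. The nest is a round cup, inner diameter 26 mm, outer 37 mm, its rim 13.5 mm above this point. Axes as the press
- knob (a point): middle of the upright black knob on the carrier, 75 mm from the nest along the press's +y. Knob 19 mm across, its top 12 mm above this point (71 mm above the bench), its grip part from 14 mm below this point, a 9 mm stem under that
- lever (a joint): angle of the press lever (rad): 0 at rest (up), 0.9 on its stop (down). Sprung: returns by itself when let go; about 2 N at the handle at the start, 5 N before the pad meets the cap, 9 N at the stop
- handle (a point): middle of the lever's black handle, a level bar 60 mm long and 22 mm across lying along the press's y axis, in front of the head; at rest 223 mm above the bench. It swings about the hinge with radius 135 mm, forward and down, to about 105 mm above the bench. Press it from above
- lever_hinge (a point): point on the lever's hinge axis, 158 mm above the bench at the right of the head; the axis runs along the press's y. The handle lies in front of it (press -x), 0.5 rad above level at rest and 0.4 rad below level at the stop, and 40 mm along the press's +y from this point
- pad: flat sprung pressure pad inside the skirt, 23 mm across. Origin: centre of its lower face, 114 mm above the bench at rest, flush with the skirt. Lever travel lowers skirt and pad 30 mm per rad; the pad yields from 5 N, 1 N more per mm. With a capped vial home it meets the cap at about 0.62 rad of lever
- headspace_vial: the tall open glass headspace vial, standing: body 22.5 mm across up to about 55 mm, total height 75 mm, narrower neck, and a neck flange 19.2 mm across and 6 mm high at the top. Origin: centre of its underside; z up
- cap_20: the aluminium crimp cap that fits the headspace vial, the middle one of three: 24 mm across outside, 21.6 mm inside, 9 mm high, top 2 mm thick, lying open side down. Origin: centre of its open underside; z up. Seated, its origin is 68 mm above the vial's underside
- cap_13: smallest aluminium cap, 17 mm across, 8 mm high; does not fit; leave it. Origin: centre of its underside
- cap_32: largest aluminium cap, 34 mm across, 10 mm high; too wide; leave it. Origin: centre of its underside
- short_vial: short open glass vial, 21 mm across, 42 mm high, with a smaller neck; leave it. Origin: centre of its underside
- ferrule_jar: small screw jar, 39 mm across, 38 mm high; leave it. Origin: centre of its underside
- septa_jar: wider screw jar, 53 mm across, 50 mm high; leave it. Origin: centre of its underside
Not all that is in view belongs to the job. Leave any red or yellow look-alike of the headspace_vial alone.

How it is judged (in metres and radians):
On the way, in this order (a step that is already met when the one before it is completed fails the run):
1. the headspace vial stands in the carrier's nest (distance between headspace_vial and nest below 0.004 m and angle between headspace_vial's own z axis and vertical below 0.12 rad), for 0.2 s.
2. the fitting cap sits on the vial, which stands in the nest (distance between headspace_vial and nest below 0.004 m and z of cap_20 in the frame of headspace_vial between 0.065 and 0.0705 m and horizontal distance between cap_20 and headspace_vial below 0.004 m), for 0.2 s.
3. the carrier with the capped vial is home under the head (value of joint carrier above 0.136 m and distance between headspace_vial and nest below 0.004 m and z of cap_20 in the frame of headspace_vial below 0.0705 m and horizontal distance between cap_20 and headspace_vial below 0.004 m), for 0.2 s.
4. the lever is held down on its stop with the pad squeezing the cap (value of joint lever above 0.8 rad and contact force between pad and cap_20 above 6 N), for 1 s.
At the end, for the whole second after the job is handed in: Robot still pressing the lever (2 N or more), lever within 0.1 rad of its stop, pad on the fitting cap with over 6 N, carrier within 4 mm of home, vial upright in the nest within 4 mm, cap within 2.5 mm of seated height and 4 mm of centre; other vial, caps and jars not moved over 25 mm (all of step 3 and all of step 4 and contact force between the fingers and lever above 2 N and angle between headspace_vial's own z axis and vertical below 0.12 rad and z of cap_20 in the frame of headspace_vial above 0.065 m); the arm keeps its last pose, push and grip.
It fails at once if the short vial, another cap or a jar is disturbed (moved more than 25 mm) (distance of any of short_vial, cap_13, cap_32, ferrule_jar, septa_jar from where it was at the start of the episode above 0.025 m).
It also fails if it takes over 72 s, if anything falls off the work surface, if the arm or the gripper's body presses on something with over 40 N, if the wrist force passes 120 N, or if a joint passes its speed limit or range.

## Working session

There is one attempt and no reset: what is moved stays moved. The work goes in short steps, Python scripts to look and compute and a tool call to move; the robot and the scene stay as the last step left them, time stands still between calls to the robot, and variables do not carry over. Pictures are saved under pics/ and viewed, and the job is handed in when it is done.

Besides the shell and the picture viewer there is one more tool, called after "Call:" in YAML: its name, and indented under it one key for each argument. play_rows: Moves the arm, as the interface text tells. Its arguments: {"type":"object","properties":{"moves":{"type":"array","items":{"type":"number"}}},"required":["moves"]}

```bash
ls; mkdir -p pics
python3 - <<'E'
from plant import bot
import cv2
o=bot.get_obs();print({k:o[k] for k in o})
for n in("scene","top","wrist"):
    d=bot.capture(n);cv2.imwrite(f"pics/{n}0.png",d["color"][:,:,::-1])
    print(n,{k:(d[k].tolist() if hasattr(d[k],'tolist') else d[k]) for k in d if k!="color"})
E
```

```text
pics
{'time': 0.0, 'joint_positions': array([ 1.02300059e+00,  3.42704124e-01,  1.52504191e+00, -3.07179102e-05,
        1.27543697e+00, -1.45993584e-01]), 'dq': array([ 0.00043199, -0.00107588,  0.00127332,  0.00176526, -0.00036211,
       -0.0016897 ]), 'tau': array([ 1.96549387e-03, -4.31246102e+01, -2.44228971e+01,  7.20012467e-02,
        5.57217922e-02, -9.72514545e-05]), 'tool_pos': array([205.09073573, 482.85096212, 248.04592304]), 'tcp_rot': array([-3.14001494e+00, -2.02297389e-04,  2.73979931e+00]), 'contact_force': array([0.09141908, 0.27003064, 0.68959428]), 'moment': array([ 0.05430086, -0.01617377, -0.0507642 ]), 'grip_width': 91.97716710926068}
scene {'fx': 369.00312450121965, 'fy': 369.00312450121965, 'cx': 261.22494763736415, 'cy': 189.49007472323774, 'k1': 0.02637149544502728, 'world_to_cam': [[0.6083318115067018, -0.7936333683261889, -0.008859107641406211, -191.6874624939495], [-0.3161202449344673, -0.2320422441200894, -0.9199045535740571, 305.04358663213446], [0.728011262173565, 0.5624077467664722, -0.39204225349509547, 598.2287195878806], [0.0, 0.0, 0.0, 1.0]]}
t
[... 169 characters left out ...]
83378, -0.9997298132222551, 0.01723138061814232, 110.15137218121987], [-0.9809496169172525, -0.01864044357465401, -0.19336593012533454, 479.32844315320847], [0.1936348857858742, -0.013886483281755783, -0.9809753802154043, 1371.842613220868], [0.0, 0.0, 0.0, 1.0]]}
wrist {'fx': 318.48297373549303, 'fy': 318.48297373549303, 'cx': 260.715875972151, 'cy': 188.6961216238639, 'k1': -0.0526856255553617, 'T_tool_cam': [[0.00011415687542487572, -0.9568621931837231, -0.2905421315813615, 79.36949352854059], [0.9999988681079098, 0.0005451182155455378, -0.0014023655118177065, 1.4811268075441975], [0.0015002503475916088, -0.2905416426293561, 0.9568611723479685, -136.28059685916895], [0.0, 0.0, 0.0, 1.0]]}
```

View pics/scene0.png

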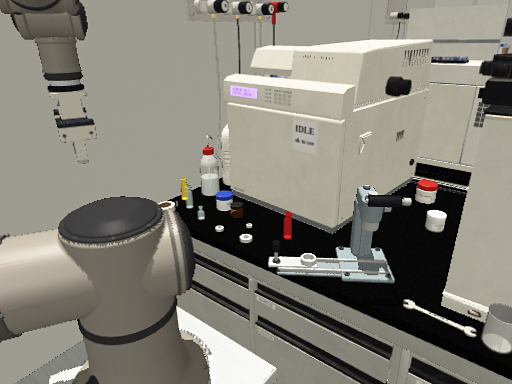

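View pics/top0.png

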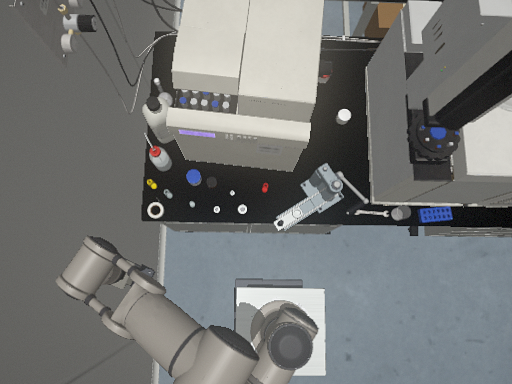

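View pics/wrist0.png

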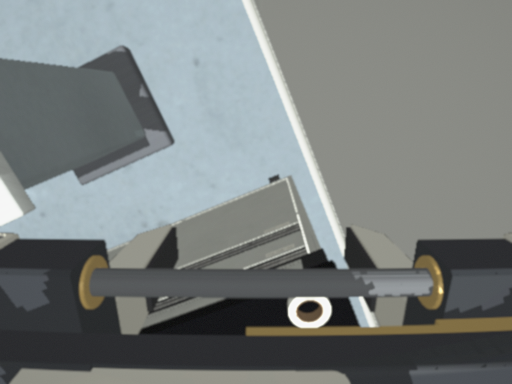

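```bash
cat > h.py <<'E'
import numpy as np,cv2
from scipy.spatial.transform import Rotation as R
from plant import bot
def K(d): return np.array([[d['fx'],0,d['cx']],[0,d['fy'],d['cy']],[0,0,1.]])
def dist(d): return np.array([d['k1'],0,0,0,0.])
def w2c(d,o=None):
    if 'world_to_cam' in d: return np.array(d['world_to_cam'])
    T=np.eye(4);T[:3,:3]=R.from_euler('xyz',o['tcp_rot']).as_matrix();T[:3,3]=o['tool_pos']
    return np.linalg.inv(T@np.array(d['T_tool_cam']))
def proj(d,P,o=None):
    M=w2c(d,o);P=np.atleast_2d(P).astype(float)
    return cv2.projectPoints(P,cv2.Rodrigues(M[:3,:3])[0],M[:3,3],K(d),dist(d))[0].reshape(-1,2)
def ray(d,uv,o=None):
    M=np.linalg.inv(w2c(d,o));n=cv2.undistortPoints(np.array([[uv]],float),K(d),dist(d)).ravel()
    return M[:3,3],M[:3,:3]@np.array([n[0],n[1],1])
def atz(d,uv,z,o=None):
    c,r=ray(d,uv,o);return c+r*(z-c[2])/r[2]
def crop(img,x0,y0,x1,y1,s,fn):
    cv2.imwrite(fn,cv2.resize(img[y0:y1,x0:x1,::-1],None,fx=s,fy=s,interpolation=cv2.INTER_CUBIC))
E
python3 - <<'E'
from h import *
d=bot.capture("scene");crop(d['color'],160,130,420,300,3,"pics/s1.png")
d=bot.capture("top");crop(d['color'],135,140,375,240,3.3,"pics/t1.png")
E
```

```text
(no output)
```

View pics/s1.png

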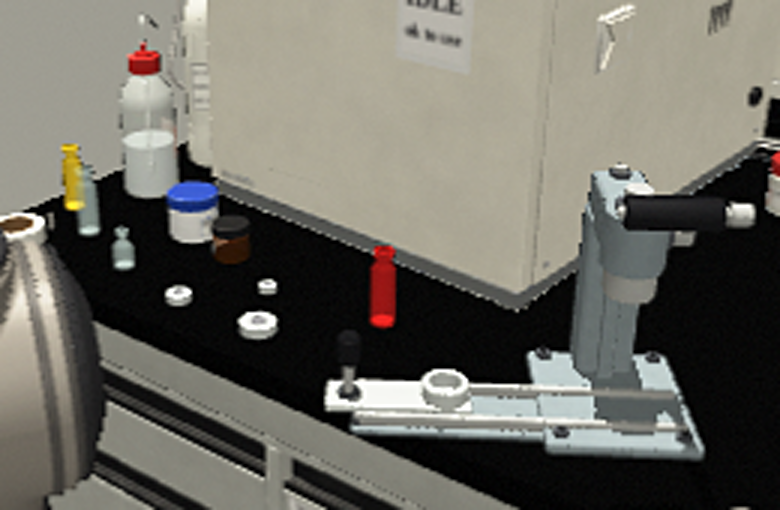

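View pics/t1.png

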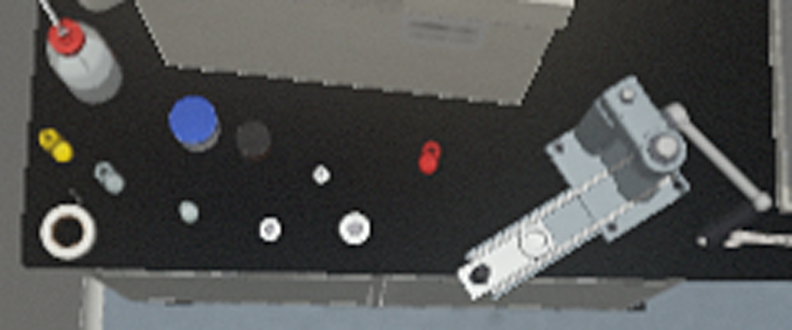

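Run:
```python
from h import *
t=bot.capture("top");s=bot.capture("scene")
T=lambda u,v:(135+u/3.3,140+v/3.3)
S=lambda u,v:(160+u/3,130+v/3)
def tri(a,b):
    c1,r1=ray(t,a);c2,r2=ray(s,b)
    A=np.stack([r1,-r2],1);k=np.linalg.lstsq(A,c2-c1,rcond=None)[0]
    p,q=c1+k[0]*r1,c2+k[1]*r2;return (p+q)/2,np.linalg.norm(p-q)
for n,a,b,z in [("vialtop",T(103,171),S(84,169),75),("short",T(188,210),S(122,229),42),("cap20",T(270,229),S(178,291),9),("cap13",T(321,175),S(267,283),8),("cap32",T(354,228),S(258,318),10),("nest",T(536,238),S(445,379),32),("knob",T(480,272),S(348,335),71),
 ("redtop",T(432,149),S(384,250),75)]:
    print(n,np.round(atz(t,a,z),0),np.round(atz(s,b,z),0),np.round(tri(a,b)[0]),round(tri(a,b)[1],1))
```

```text
vialtop [478. 415.  75.] [477. 410.  75.] [479. 415.  73.] 3.0
short [442. 326.  42.] [447. 326.  42.] [444. 325.  43.] 3.5
cap20 [428. 238.   9.] [430. 237.   9.] [429. 237.   9.] 2.0
cap13 [491. 182.   8.] [494. 181.   8.] [492. 181.   8.] 2.5
cap32 [431. 144.  10.] [435. 144.  10.] [432. 143.  12.] 3.0
nest [420. -58.  32.] [421. -57.  32.] [420. -58.  33.] 0.2
knob [376.   8.  71.] [377.   4.  71.] [377.   6.  69.] 3.5
redtop [509.  60.  75.] [507.  57.  75.] [510.  60.  73.] 1.0
```

```bash
cat >> h.py <<'E'
import json,os
def cmd():
    if os.path.exists('cmd.json'): return np.array(json.load(open('cmd.json')))
    return np.array([205.301,483.212,248.741,2.7398])
def plan(x,y,z,yaw):
    c=cmd();cy,sy=np.cos(c[3]),np.sin(c[3])
    dx,dy=x-c[0],y-c[1]
    a=(c[3]-yaw+np.pi)%(2*np.pi)-np.pi
    print('tool shift',np.round([cy*dx+sy*dy, sy*dx-cy*dy, c[2]-z],1),'turn deg',round(np.degrees(a),2))
def did(sx,sy_,sz,deg):
    c=cmd();cy,sy=np.cos(c[3]),np.sin(c[3])
    c=np.array([c[0]+cy*sx+sy*sy_,c[1]+sy*sx-cy*sy_,c[2]-sz,c[3]-np.radians(deg)])
    json.dump(c.tolist(),open('cmd.json','w'));o=bot.get_obs()
    print('cmd',np.round(c,2),'meas',np.round(o['tool_pos'],1),np.round(o['tcp_rot'],3),'t',round(o['time'],2),'F',np.round(o['contact_force'],1),'w',round(o['grip_width'],1))
    return o
E
python3 - <<'E'
from h import *
t=bot.capture("top")
y=atz(t,(135+48/3.3,140+137/3.3),75);v=np.array([478,413.])
print(y); d=y[:2]-v; a=np.arctan2(d[1],d[0]);print(np.degrees(a),np.linalg.norm(d))
# jaw dir tool y=(sin yaw,-cos yaw) perpendicular to d -> tool x along d
for yaw in(a,a+np.pi):
  yaw=(yaw+np.pi)%(2*np.pi)-np.pi
  print(yaw, 'j6',np.arctan2(413,478)+np.pi/2-yaw); plan(478,413,200,yaw)
plan(478,413,200,2.74)
# press frame
th=np.arctan2(44,64);print(th)
for n,u in[('instr corner base',(135+520/3.3,140+103/3.3))]:print(atz(t,u,0))
# handle ends in top: (703,240)-(765,203)
for u in[(703,240),(765,203)]:print(atz(t,(135+u[0]/3.3,140+u[1]/3.3),228))
E
```

```text
[514.20351874 477.10089399  75.        ]
60.54269019908418 73.6180642205072
1.0566692819889205 j6 1.2267024722275792
tool shift [-278.4   42.    48.7] turn deg 96.44
-2.0849233716008726 j6 4.368295125817372
tool shift [-278.4   42.    48.7] turn deg -83.56
tool shift [-278.4   42.    48.7] turn deg -0.01
0.6022873461349642
[582.16014294 -45.16157018   0.        ]
[ 390.50796632 -190.87216778  228.        ]
[ 427.57482894 -252.431909    228.        ]
```

Call:
play_rows:
  moves: [0, -35, 5, 6, 7, 0, -70, 10, 12, 14, 0, -105, 16, 18, 21, 0, -140, 21, 24, 28, 0, -175, 26, 30, 35, 0, -210, 32, 36, 42, 0, -245, 37, 42, 49, 0, -278, 42, 49, 56]

```text
time: 1.07
tool_pos: [479.5, 412.4, 199.5]
tcp_rot: [3.141, -0.0, 1.756]
contact_force: [0.3, 1.0, 0.3]
grip_width: 91.4
```

Run:
```python
from h import *
o=did(-278,42,49,56)
o=bot.get_obs();d=bot.capture("wrist");cv2.imwrite("pics/w1.png",d['color'][:,:,::-1])
print(proj(d,[[478,413,75],[478,413,0]],o))
```

```text
cmd [477.59 413.15 199.74   1.76] meas [479.5 412.4 199.5] [ 3.141 -0.     1.756] t 1.07 F [0.3 1.  0.3] w 91.4
[[258.95685598 188.54114852]
 [259.37849562 168.3384583 ]]
```

View pics/w1.png

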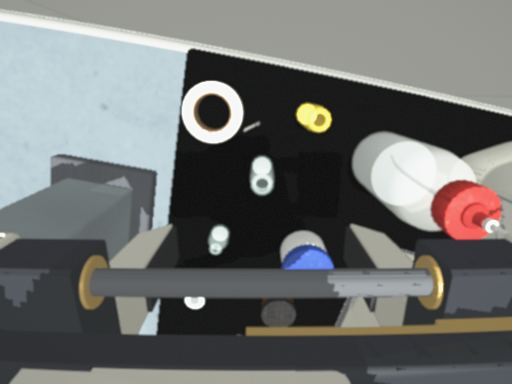

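Run:
```python
from h import *
o=bot.get_obs();d=bot.capture("wrist");crop(d['color'],200,130,340,260,5,"pics/w1c.png")
for uv in[(262,184),(262.5,184)]:print(atz(d,uv,75,o))
print(atz(d,(262,163),0,o))
```

```text
[485.17127397 415.21241848  75.        ]
[485.58767053 415.28552054  75.        ]
[485.24311854 416.78038604   0.        ]
```

View pics/w1c.png

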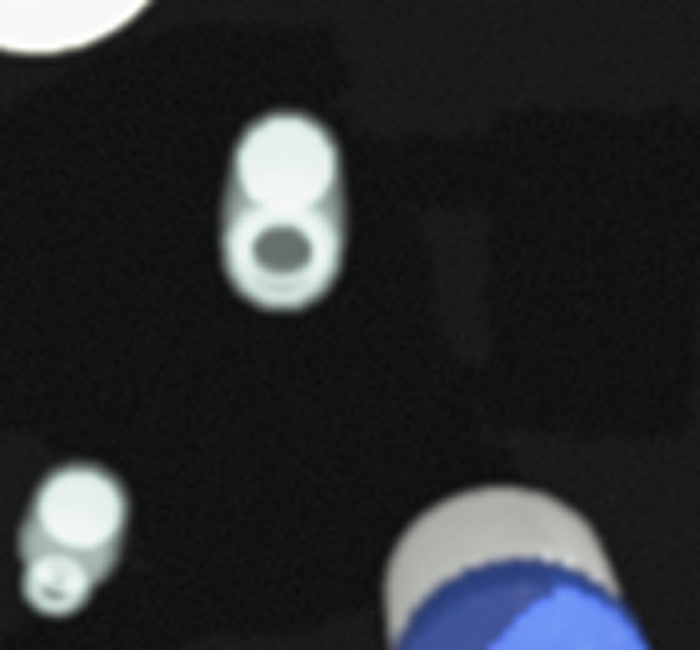

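Run:
```python
from h import *
o=bot.get_obs();d=bot.capture("wrist")
print(np.round(o['tool_pos'],1),o['tcp_rot'])
p=atz(d,(256.4,180),75,o);print(p,atz(d,(257.2,162),0,o))
plan(p[0],p[1],45,cmd()[3])
```

```text
[481.7 410.7 197.7] [-3.14115931e+00  1.54533317e-03  1.75415486e+00]
[476.52493408 418.6766835   75.        ] [476.43067437 417.81547199   0.        ]
tool shift [  5.6   0.  154.7] turn deg 0.0
```

Run:
```python
from h import *
for i in range(6):
    d=bot.capture("wrist"); o=bot.get_obs();print(round(o['time'],2),np.round(o['tool_pos'],1),np.round(o['dq'],3))
```

```text
1.27 [477.9 412.5 198.9] [ 0.035 -0.029  0.015  0.004  0.002 -0.006]
1.32 [477.1 413.2 199.5] [ 0.022 -0.02   0.006 -0.001 -0.001  0.001]
1.37 [476.7 413.6 199.9] [ 0.013 -0.012  0.001 -0.001 -0.001  0.003]
1.42 [476.5 413.8 200.2] [ 0.006 -0.007 -0.    -0.002 -0.002  0.001]
1.47 [476.5 413.9 200.3] [-0.    -0.003 -0.003 -0.002  0.002  0.003]
1.52 [476.5 413.9 200.4] [-0.004  0.001 -0.001 -0.001 -0.001  0.002]
```

```bash
cat >> h.py <<'E'
def shot(fn,x0,y0,x1,y1,s):
    for i in range(1): o=bot.get_obs()
    d=bot.capture("wrist");crop(d['color'],x0,y0,x1,y1,s,fn);print(np.round(o['tool_pos'],1),np.abs(o['dq']).max());
    np.save('lastcam.npy',{'d':{k:v for k,v in d.items()},'o':o},allow_pickle=True)
def last():
    a=np.load('lastcam.npy',allow_pickle=True).item();return a['d'],a['o']
E
python3 - <<'E'
from h import *
shot("pics/w2.png",200,130,340,260,5)
E
```

```text
[476.5 413.9 200.4] 0.003957333656296783
```

View pics/w2.png

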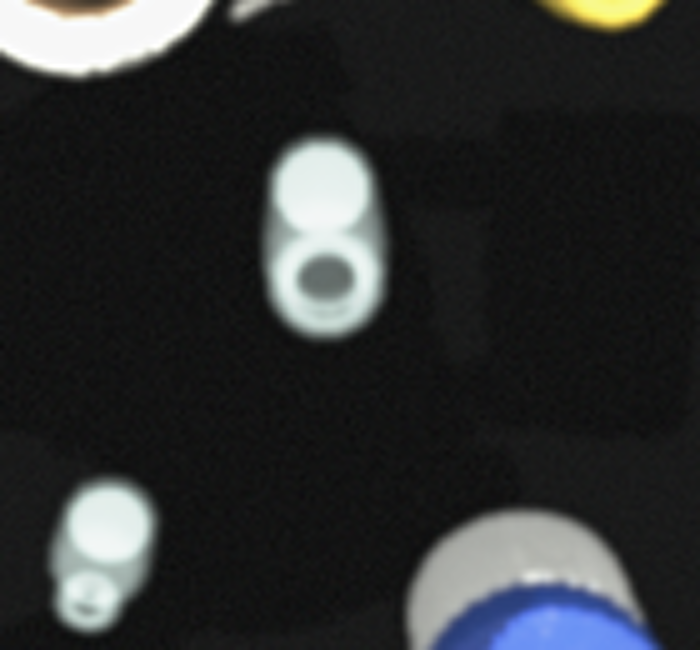

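Run:
```python
from h import *
d,o=last()
p=atz(d,(265.2,185.4),75,o);print(p,atz(d,(264.4,167.2),0,o))
plan(p[0],p[1],45,cmd()[3])
```

```text
[479.77178047 418.11054295  75.        ] [480.15246371 416.69257505   0.        ]
tool shift [  4.5   3.1 154.7] turn deg 0.0
```

Call:
play_rows:
  moves: [0, 3, 2, 30, 0, 0, 3, 2, 60, 0, 0, 3, 2, 90, 0, 0, 3, 2, 120, 0, 0, 3, 2, 145, 0, 0, 3, 2, 155, 0, 0, 3, 2, 155, 0, 0, 3, 2, 155, 0]

```text
time: 2.23
tool_pos: [479.1, 417.0, 45.5]
tcp_rot: [3.141, -0.0, 1.763]
contact_force: [0.9, -0.9, 0.7]
grip_width: 91.7
```

Run:
```python
from h import *
did(3,2,155,0)
shot("pics/w3.png",0,0,512,384,1.5)
d=bot.capture("scene");crop(d['color'],150,140,280,260,5,"pics/s3.png")
```

```text
cmd [478.98 416.48  44.74   1.76] meas [479.1 417.   45.5] [ 3.141 -0.     1.763] t 2.23 F [ 0.9 -0.9  0.7] w 91.7
[479.1 417.   45.5] 0.03142757591860981
```

View pics/w3.png

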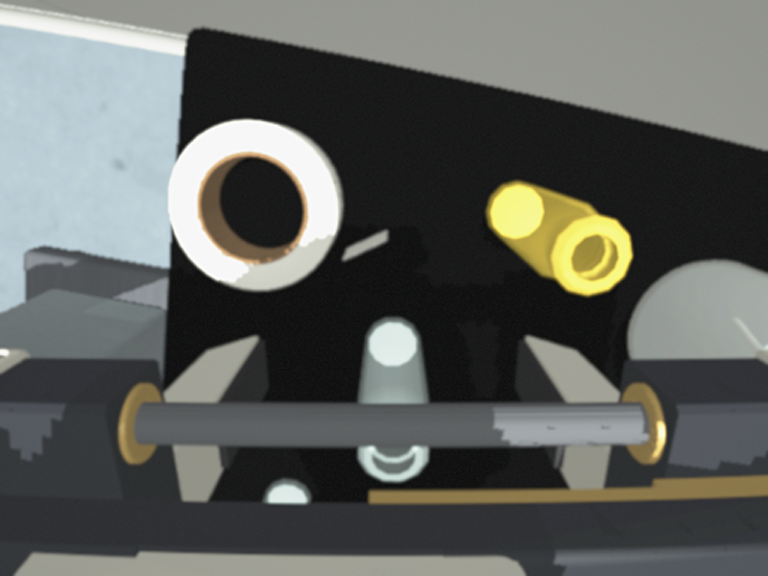

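View pics/s3.png

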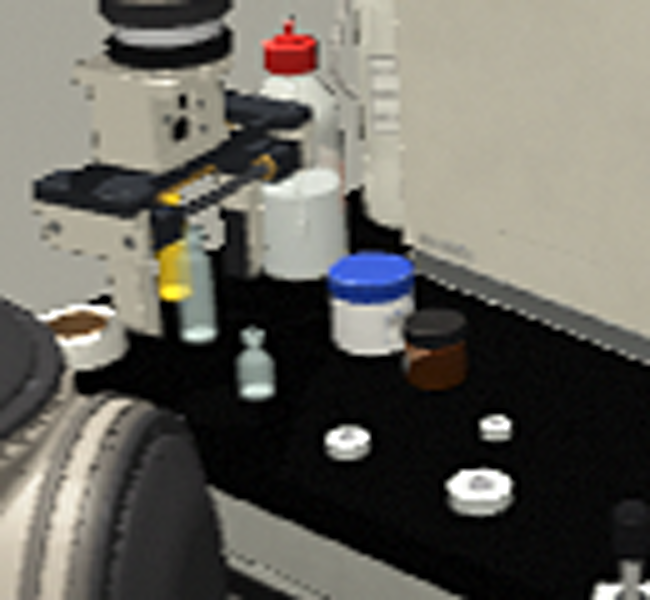

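Run:
```python
from h import *
d,o=last()
p=atz(d,(261.3,228.7),1,o);print(p)
plan(p[0],p[1],45,cmd()[3])
```

```text
[479.7735213  416.48753399   1.        ]
tool shift [-0.1  0.8 -0.3] turn deg 0.0
```

Centred. Close (and then lift to check).

Call:
play_rows:
  moves: [190, 0, 0.5, 0, 0, 200, 0, 0.5, 0, 0, 210, 0, 0.5, 0, 0, 215, 0, 0.5, 0, 0, 215, 0, 0.5, 0, 0, 215, 0, 0.5, 0, 0, 215, 0, 0.5, 0, 0, 215, 0, 0.5, 0, 0]

```text
time: 3.0
tool_pos: [479.4, 416.6, 44.7]
tcp_rot: [-3.141, -0.0, 1.762]
contact_force: [-0.8, -0.1, 0.3]
grip_width: 43.1
```

Run:
```python
from h import *
did(0,.5,0,0)
```

```text
cmd [479.47 416.57  44.74   1.76] meas [479.4 416.6  44.7] [-3.141 -0.     1.762] t 3.0 F [-0.8 -0.1  0.3] w 43.1
```

Call:
play_rows:
  moves: [235, 0, 0, 0, 0, 235, 0, 0, 0, 0, 235, 0, 0, 0, 0, 235, 0, 0, 0, 0, 235, 0, 0, 0, 0, 235, 0, 0, 0, 0, 235, 0, 0, 0, 0]

```text
time: 3.58
tool_pos: [479.4, 416.6, 44.7]
tcp_rot: [-3.142, -0.0, 1.762]
contact_force: [-0.0, 0.3, -0.0]
grip_width: 21.8
```

Call:
play_rows:
  moves: [235, 0, 0, -10, 0, 235, 0, 0, -35, 0, 235, 0, 0, -65, 0, 235, 0, 0, -95, 0, 235, 0, 0, -115, 0, 235, 0, 0, -115, 0]

```text
time: 4.08
tool_pos: [481.5, 418.1, 166.1]
tcp_rot: [3.132, -0.004, 1.763]
contact_force: [0.7, 0.7, -0.7]
grip_width: 21.9
```

Run:
```python
from h import *
did(0,0,-115,0)
plan(420,-58,160,2.17); plan(480,200,160,2.17)
s=bot.capture("top");crop(s['color'],260,140,370,240,6,"pics/t4.png")
```

```text
cmd [479.47 416.57 159.74   1.76] meas [481.5 418.1 166.1] [ 3.132 -0.004  1.763] t 4.08 F [ 0.7  0.7 -0.7] w 21.9
tool shift [-4.546e+02 -1.488e+02 -3.000e-01] turn deg -23.35
tool shift [-212.7  -40.7   -0.3] turn deg -23.35
```

View pics/t4.png

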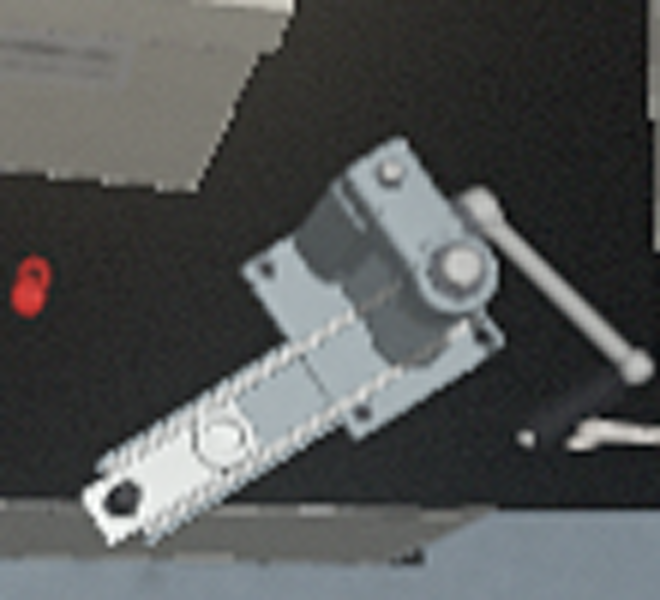

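Run:
```python
from h import *
plan(457,-32,160,2.17)
```

```text
tool shift [-4.361e+02 -1.075e+02 -3.000e-01] turn deg -23.35
```

Call:
play_rows:
  moves: [235, -15, -4, 0, -1, 235, -45, -11, 0, -3, 235, -80, -20, 0, -6, 235, -115, -28, 0, -8, 235, -150, -37, 0, -10, 235, -185, -46, 0, -12, 235, -220, -54, 0, -14, 235, -255, -63, 0, -16]

```text
time: 4.8
tool_pos: [465.1, 152.6, 158.8]
tcp_rot: [-3.14, -0.001, 2.044]
contact_force: [1.2, 0.1, 0.0]
grip_width: 21.9
```

Run:
```python
from h import *
did(-255,-63,0,-16)
plan(457,-32,160,2.17)
```

```text
cmd [466.19 154.24 159.74   2.04] meas [465.1 152.6 158.8] [-3.140e+00 -1.000e-03  2.044e+00] t 4.8 F [1.2 0.1 0. ] w 21.9
tool shift [-161.8  -92.7   -0.3] turn deg -7.35
```

Call:
play_rows:
  moves: [235, -30, -17, 0, -1, 235, -60, -34, 0, -2, 235, -90, -51, 0, -4, 235, -120, -69, 0, -6, 235, -145, -83, 0, -7, 235, -162, -93, 0, -7.4, 235, -162, -93, 0, -7.4, 235, -162, -93, 0, -7.4]

```text
time: 5.47
tool_pos: [456.1, -32.9, 159.0]
tcp_rot: [-3.141, -0.002, 2.168]
contact_force: [0.7, -0.2, -1.0]
grip_width: 21.7
```

Call:
play_rows:
  moves: [235, 0, 0, 0, 0, 235, 0, 0, 0, 0, 235, 0, 0, 0, 0]

```text
time: 5.72
tool_pos: [456.7, -31.3, 159.5]
tcp_rot: [-3.141, -0.001, 2.172]
contact_force: [0.5, -0.0, 0.0]
grip_width: 21.6
```

Run:
```python
from h import *
did(-162,-93,0,-7.4)
shot("pics/w5.png",0,0,512,384,1.5)
d,o=last();print(proj(d,[[420,-58,32],[376,6,71]],o))
```

```text
cmd [456.8  -32.32 159.74   2.17] meas [456.7 -31.3 159.5] [-3.141e+00 -1.000e-03  2.172e+00] t 5.72 F [ 0.5 -0.   0. ] w 21.6
[456.7 -31.3 159.5] 0.002810017912361921
[[207.85797875 189.87003628]
 [193.39508031  98.06832658]]
```

View pics/w5.png

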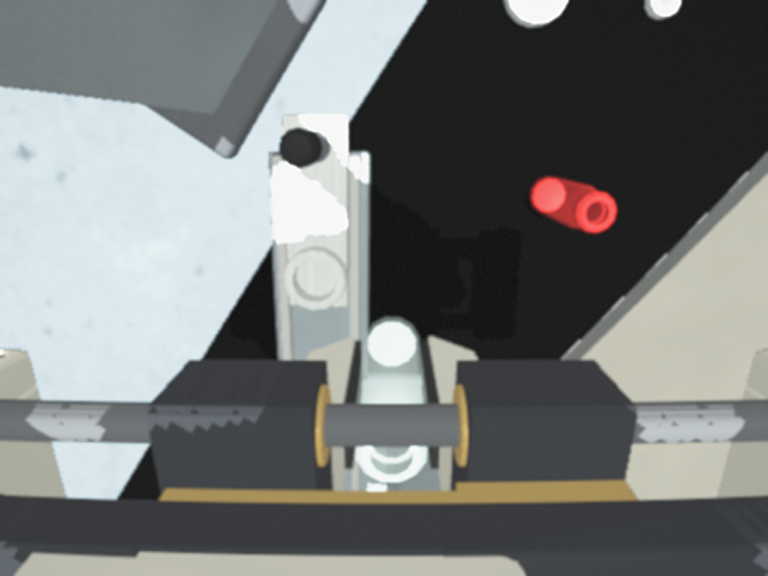

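Run:
```python
from h import *
d,o=last();crop(d['color'],170,70,290,250,4,"pics/w5c.png")
```

```text
(no output)
```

View pics/w5c.png

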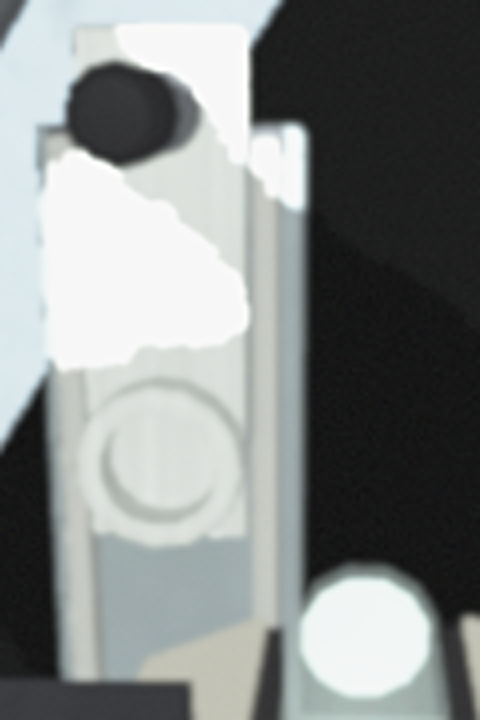

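Run:
```python
from h import *
d,o=last()
n=atz(d,(210.2,184.2),32,o);k=atz(d,(198.7,98),71,o);v=atz(d,(261.5,229),o['tool_pos'][2]-44.7,o)
print(n,k,v,np.linalg.norm(k[:2]-n[:2]),np.degrees(np.arctan2(k[1]-n[1],k[0]-n[0])))
# relative correction: vial vs tcp
print(v-o['tool_pos'])
plan(n[0],n[1],160,cmd()[3]); c=cmd(); e=c[:2]-v[:2]; plan(n[0]+e[0],n[1]+e[1],160,c[3])
```

```text
[418.97608402 -52.48723347  32.        ] [378.99083696   8.0817294   71.        ] [458.23836602 -31.49535636 114.79517898] 72.57698839543025 123.43122312872435
[  1.57501795  -0.21844726 -44.7       ]
tool shift [  4.7 -42.6  -0.3] turn deg 0.0
tool shift [  4.8 -44.3  -0.3] turn deg 0.0
```

Call:
play_rows:
  moves: [235, 1, -15, 0, 0, 235, 2, -32, 10, 0, 235, 2.5, -43.5, 30, 0, 235, 2.5, -43.5, 50, 0, 235, 2.5, -43.5, 68, 0, 235, 2.5, -43.5, 73, 0, 235, 2.5, -43.5, 73, 0, 235, 2.5, -43.5, 73, 0]

```text
time: 6.43
tool_pos: [419.9, -54.5, 87.1]
tcp_rot: [3.141, 0.0, 2.172]
contact_force: [0.0, -0.7, 0.5]
grip_width: 21.9
```

Call:
play_rows:
  moves: [235, 0, 0, 0, 0, 235, 0, 0, 0, 0, 235, 0, 0, 0, 0]

```text
time: 6.68
tool_pos: [420.0, -54.9, 87.5]
tcp_rot: [3.14, 0.001, 2.171]
contact_force: [0.2, -0.1, 0.0]
grip_width: 22.1
```

Run:
```python
from h import *
did(2.5,-43.5,73,0)
shot("pics/w6.png",180,120,340,280,4.5)
d=bot.capture("scene");crop(d['color'],250,200,360,290,6.5,"pics/s6.png")
d=bot.capture("top");crop(d['color'],260,180,330,240,9,"pics/t6.png")
```

```text
cmd [419.49 -54.82  86.74   2.17] meas [420.  -54.9  87.5] [3.140e+00 1.000e-03 2.171e+00] t 6.68 F [ 0.2 -0.1  0. ] w 22.1
[420.  -54.9  87.5] 0.00462864809528859
```

View pics/w6.png

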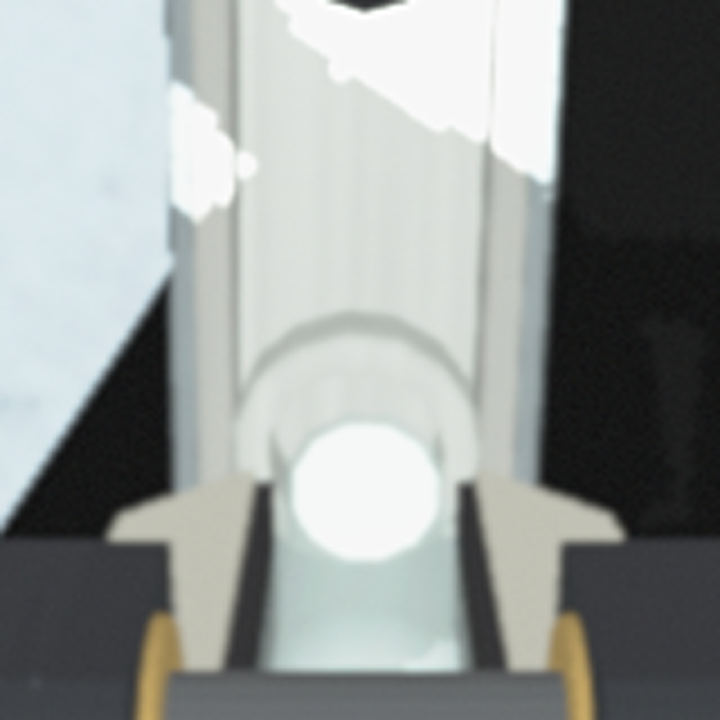

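View pics/s6.png

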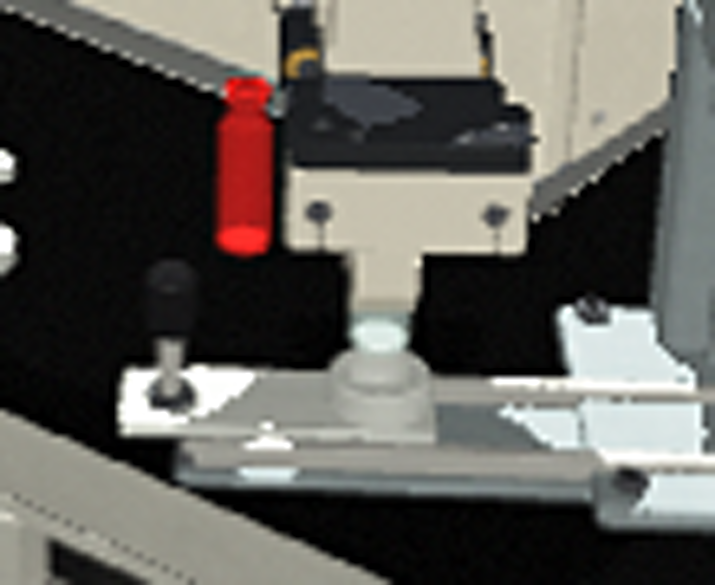

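Run:
```python
from h import *
d,o=last()
f=lambda u,v:(180+u/4.5,120+v/4.5)
zb=o['tool_pos'][2]-44.7
v=atz(d,f(365,491),zb,o);print(v)
y=np.array([-.561,.828]);x=np.array([.828,.561])
# rim extremes: back top edge outer, left/right
b=atz(d,f(360,333),32,o); print('back pt (upper rim edge) ',b)
b2=atz(d,f(360,312),32,o)
for q in(b,b2): print((q[:2]-v[:2])@y,(q[:2]-v[:2])@x)
l=atz(d,f(240,425),32,o);r=atz(d,f(478,425),32,o);print(((l+r)/2-v)[:2]@x,np.linalg.norm(l-r))
w=atz(d,f(235,427),32,o)
```

```text
[421.52713048 -55.30886404  42.7597618 ]
back pt (upper rim edge)  [410.02211058 -39.74873219  32.        ]
19.338105335287416 -0.7969225098138318
22.427210316729052 -0.8099941974158246
-0.8831448525072475 34.1502669940152
```

Call:
play_rows:
  moves: [235, 0.5, -0.9, 0, 0, 235, 0.5, -0.9, 4, 0, 235, 0.5, -0.9, 8, 0, 235, 0.5, -0.9, 12, 0, 235, 0.5, -0.9, 15, 0, 235, 0.5, -0.9, 15, 0, 235, 0.5, -0.9, 15, 0]

```text
time: 7.42
tool_pos: [418.5, -55.0, 71.4]
tcp_rot: [-3.141, -0.0, 2.171]
contact_force: [-0.1, -1.7, -1.7]
grip_width: 21.7
```

Run:
```python
from h import *
did(.5,-.9,15,0)
shot("pics/w7.png",180,120,340,280,4.5)
d=bot.capture("scene");crop(d['color'],250,200,360,290,6.5,"pics/s7.png")
```

```text
cmd [418.46 -54.92  71.74   2.17] meas [418.5 -55.   71.4] [-3.141 -0.     2.171] t 7.42 F [-0.1 -1.7 -1.7] w 21.7
[418.5 -55.   71.4] 0.008896787929225363
```

View pics/w7.png

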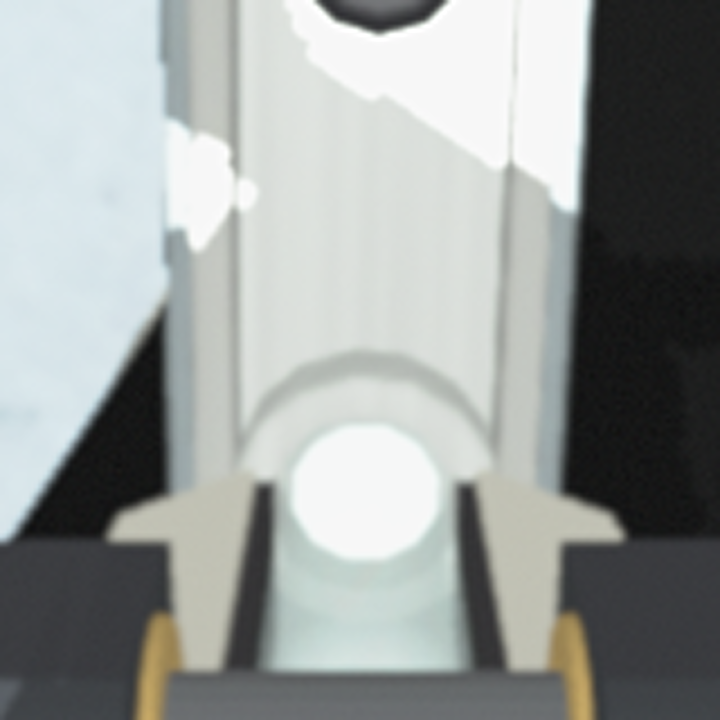

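View pics/s7.png

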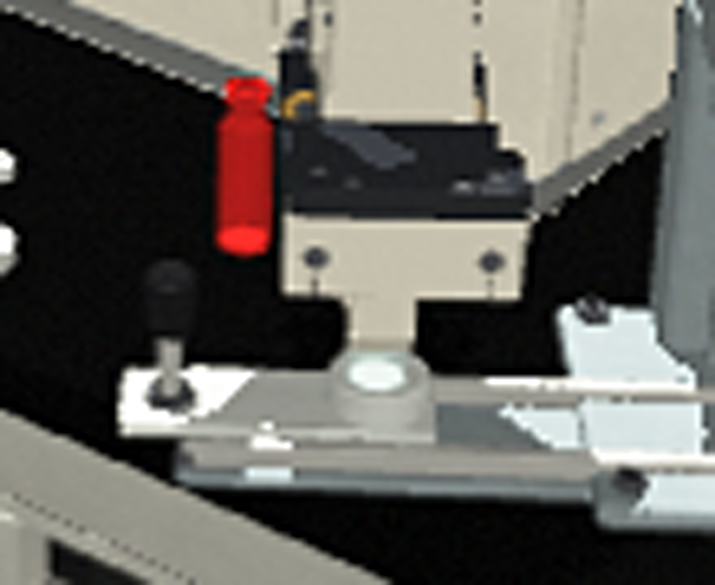

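Call:
play_rows:
  moves: [235, -0.6, 0, 0, 0, 235, -0.6, 0, 3, 0, 235, -0.6, 0, 6, 0, 235, -0.6, 0, 8, 0, 235, -0.6, 0, 8.4, 0, 235, -0.6, 0, 8.4, 0, 235, -0.6, 0, 8.4, 0]

```text
time: 8.1
tool_pos: [418.8, -55.4, 63.2]
tcp_rot: [-3.142, -0.0, 2.171]
contact_force: [1.2, 0.6, 0.5]
grip_width: 21.8
```

Run:
```python
from h import *
did(-.6,0,8.4,0)
```

```text
cmd [418.8  -55.41  63.34   2.17] meas [418.8 -55.4  63.2] [-3.142 -0.     2.171] t 8.1 F [1.2 0.6 0.5] w 21.8
```

Call:
play_rows:
  moves: [185, 0, 0, 0, 0, 170, 0, 0, 0, 0, 150, 0, 0, 0, 0, 130, 0, 0, 0, 0, 120, 0, 0, 0, 0, 120, 0, 0, 0, 0, 120, 0, 0, 0, 0, 120, 0, 0, 0, 0]

```text
time: 8.77
tool_pos: [418.8, -55.4, 63.3]
tcp_rot: [3.142, -0.0, 2.171]
contact_force: [-0.1, 0.1, -0.5]
grip_width: 48.6
```

Call:
play_rows:
  moves: [120, 0, 0, -10, 0, 120, 0, 0, -40, 0, 120, 0, 0, -75, 0, 120, 0, 0, -100, 0, 120, 0, 0, -117, 0, 120, 0, 0, -117, 0, 120, 0, 0, -117, 0]

```text
time: 9.35
tool_pos: [419.1, -55.5, 180.8]
tcp_rot: [3.14, 0.002, 2.171]
contact_force: [0.5, -0.5, -0.4]
grip_width: 48.6
```

Run:
```python
from h import *
did(0,0,-117,0)
shot("pics/w8.png",0,0,512,384,1.5)
d=bot.capture("scene");crop(d['color'],250,180,360,290,6,"pics/s8.png")
plan(429,237,180,2.17)
```

```text
cmd [418.8  -55.41 180.34   2.17] meas [419.1 -55.5 180.8] [3.140e+00 2.000e-03 2.171e+00] t 9.35 F [ 0.5 -0.5 -0.4] w 48.6
[419.1 -55.5 180.8] 0.03526291697686033
tool shift [235.6 173.5   0.3] turn deg 0.05
```

View pics/w8.png

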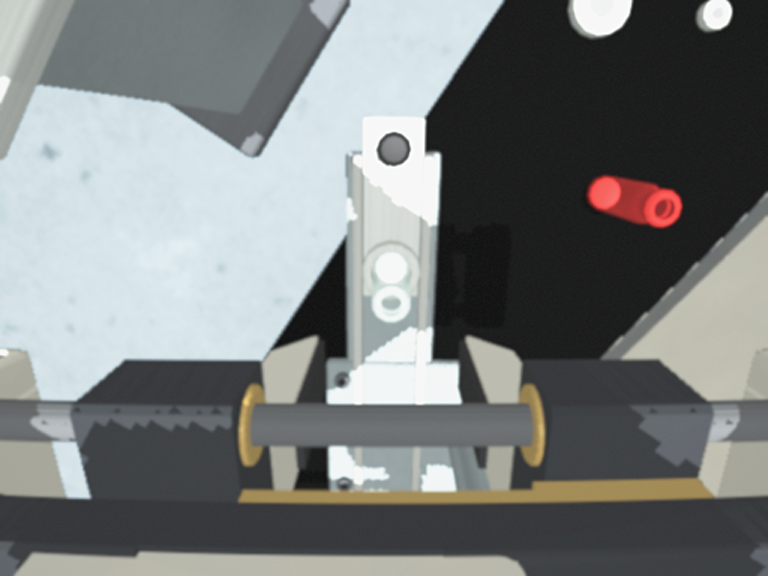

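View pics/s8.png

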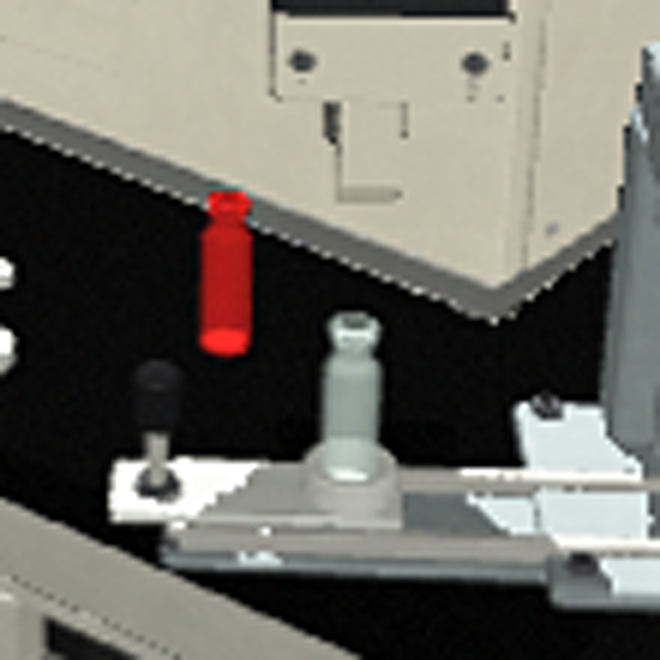

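Call:
play_rows:
  moves: [120, 20, 15, 0, 0, 120, 50, 37, 0, 0, 120, 82, 60, 0, 0, 120, 115, 85, 0, 0, 120, 148, 109, 10, 0, 120, 181, 133, 20, 0, 120, 212, 156, 30, 0, 120, 236, 174, 40, 0]

```text
time: 10.12
tool_pos: [427.9, 240.2, 138.3]
tcp_rot: [-3.139, -0.001, 2.172]
contact_force: [0.3, 0.4, 0.8]
grip_width: 48.8
```

Call:
play_rows:
  moves: [120, 0, 0, 0, 0, 120, 0, 0, 0, 0, 120, 0, 0, 0, 0, 120, 0, 0, 0, 0, 120, 0, 0, 0, 0, 120, 0, 0, 0, 0]

```text
time: 10.62
tool_pos: [429.4, 236.7, 140.6]
tcp_rot: [3.141, 0.0, 2.169]
contact_force: [0.4, 0.4, -0.4]
grip_width: 48.7
```

Run:
```python
from h import *
did(236,174,40,0)
shot("pics/w9.png",0,0,512,384,1.5)
d,o=last();print(proj(d,[[429,237,9]],o))
```

```text
cmd [429.15 237.62 140.34   2.17] meas [429.4 236.7 140.6] [3.141 0.    2.169] t 10.62 F [ 0.4  0.4 -0.4] w 48.7
[429.4 236.7 140.6] 0.003709842741089381
[[259.7915751  186.49624462]]
```

View pics/w9.png

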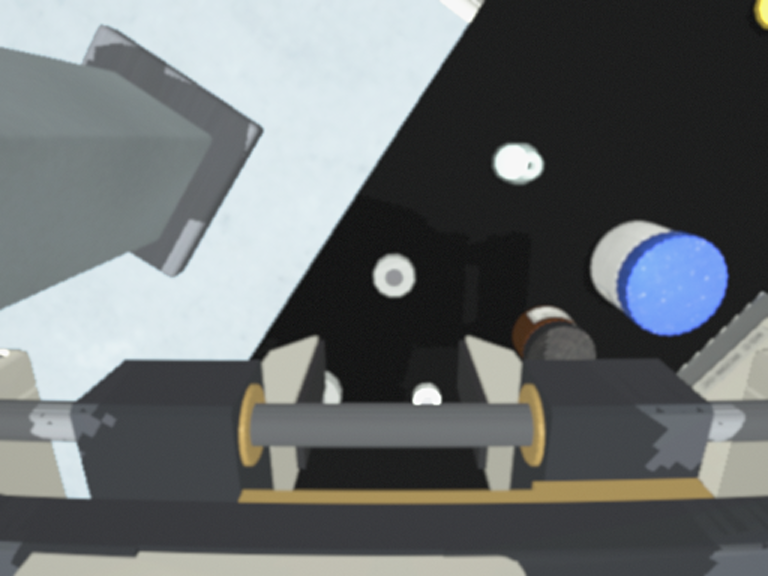

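Call:
play_rows:
  moves: [120, 2, 1.5, 20, 0, 120, 2, 1.5, 45, 0, 120, 2, 1.5, 65, 0, 120, 2, 1.5, 70, 0, 120, 2, 1.5, 70, 0, 120, 2, 1.5, 70, 0, 120, 2, 1.5, 70, 0, 120, 2, 1.5, 70, 0]

```text
time: 11.33
tool_pos: [430.1, 240.4, 71.6]
tcp_rot: [3.139, 0.001, 2.171]
contact_force: [0.0, 1.1, -0.1]
grip_width: 48.5
```

Run:
```python
from h import *
did(2,1.5,70,0)
shot("pics/w10.png",180,120,340,280,4.5)
```

```text
cmd [429.26 240.11  70.34   2.17] meas [430.1 240.4  71.6] [3.139e+00 1.000e-03 2.171e+00] t 11.33 F [ 0.   1.1 -0.1] w 48.5
[430.1 240.4  71.6] 0.002640684034890614
```

View pics/w10.png

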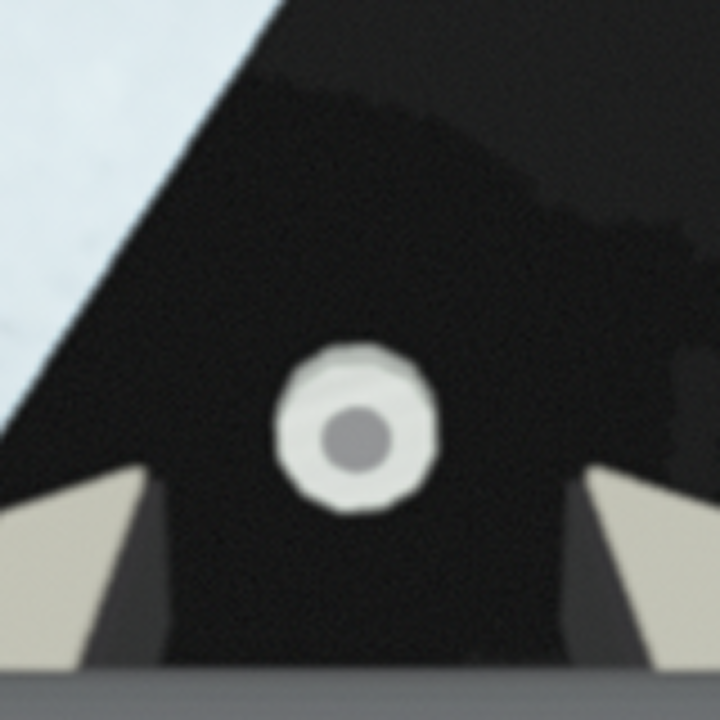

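Run:
```python
from h import *
d,o=last()
p=atz(d,(259.1,217.3),9,o);Rm=R.from_euler('xyz',o['tcp_rot']).as_matrix()
print(p,Rm.T@(p-o['tool_pos']))
```

```text
[430.22513204 239.71426153   9.        ] [-0.56347919 -0.41525932 62.5762226 ]
```

Call:
play_rows:
  moves: [120, 0.5, -1.3, 15, 0, 120, 0.5, -1.3, 30, 0, 120, 0.5, -1.3, 40, 0, 120, 0.5, -1.3, 46, 0, 120, 0.5, -1.3, 46, 0, 120, 0.5, -1.3, 46, 0, 120, 0.5, -1.3, 46, 0, 120, 0.5, -1.3, 46, 0]

```text
time: 12.05
tool_pos: [428.3, 240.0, 25.0]
tcp_rot: [3.14, 0.0, 2.171]
contact_force: [-0.7, -0.2, 0.3]
grip_width: 48.8
```

Run:
```python
from h import *
did(.5,-1.3,46,0)
shot("pics/w11.png",180,120,340,280,4.5)
```

```text
cmd [427.9  239.79  24.34   2.17] meas [428.3 240.   25. ] [3.14  0.    2.171] t 12.05 F [-0.7 -0.2  0.3] w 48.8
[428.3 240.   25. ] 0.0035755736410180293
```

View pics/w11.png

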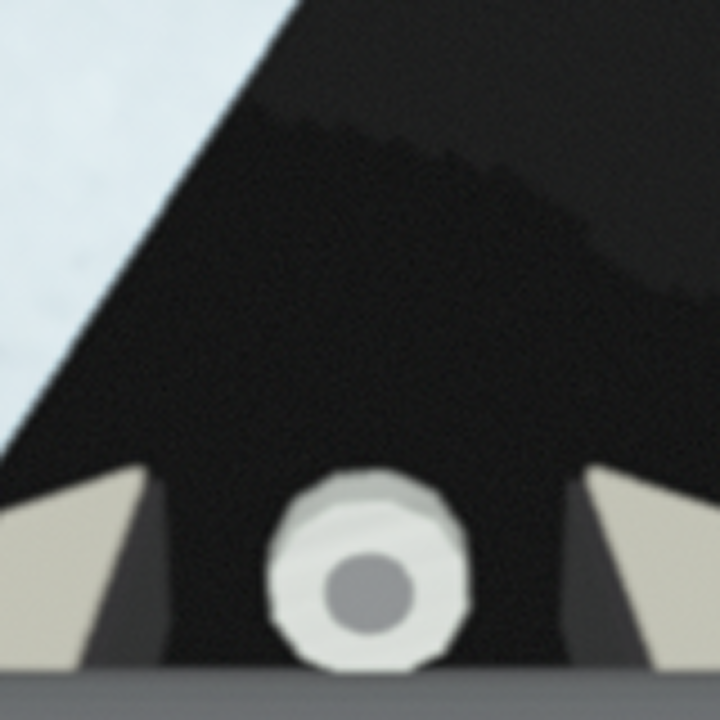

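Run:
```python
from h import *
d,o=last()
p=atz(d,(180+369/4.5,120+593/4.5),9,o);Rm=R.from_euler('xyz',o['tcp_rot']).as_matrix()
print(p,Rm.T@(p-o['tool_pos']))
```

```text
[430.35601975 239.5982423    9.        ] [-1.43466497  1.42646667 15.96373358]
```

Call:
play_rows:
  moves: [170, 0, 0, 0, 0, 190, 0, 0, 0, 0, 200, 0, 0, 0, 0, 225, 0, 0, 0, 0, 225, 0, 0, 0, 0, 225, 0, 0, 0, 0, 225, 0, 0, 0, 0, 225, 0, 0, 0, 0]

```text
time: 12.77
tool_pos: [427.9, 239.9, 24.4]
tcp_rot: [3.141, -0.0, 2.171]
contact_force: [-0.2, 0.2, 1.1]
grip_width: 21.9
```

Run:
```python
from h import *
did(0,0,0,0)
shot("pics/w12.png",180,120,340,280,4.5)
plan(418.8,-55.4,180,2.171)
```

```text
cmd [427.9  239.79  24.34   2.17] meas [427.9 239.9  24.4] [ 3.141 -0.     2.171] t 12.77 F [-0.2  0.2  1.1] w 21.9
[427.9 239.9  24.4] 0.0018292335591618683
tool shift [-238.5 -174.2 -155.7] turn deg -0.01
```

View pics/w12.png

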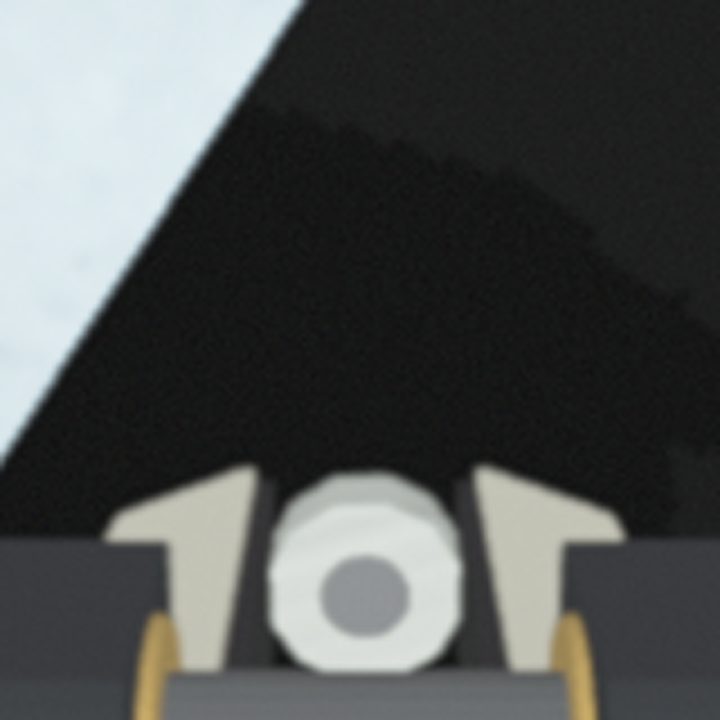

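Call:
play_rows:
  moves: [225, 0, 0, 0, 0, 225, 0, 0, 0, 0, 225, 0, 0, 0, 0, 225, 0, 0, -15, 0, 225, 0, 0, -50, 0, 225, 0, 0, -85, 0, 225, 0, 0, -120, 0, 225, 0, 0, -140, 0]

```text
time: 13.48
tool_pos: [428.8, 240.2, 167.8]
tcp_rot: [3.137, 0.001, 2.171]
contact_force: [1.3, 0.8, -0.6]
grip_width: 22.0
```

Call:
play_rows:
  moves: [225, -20, -15, 0, 0, 225, -50, -37, 0, 0, 225, -82, -60, 0, 0, 225, -115, -84, 0, 0, 225, -148, -108, 0, 0, 225, -181, -132, 0, 0, 225, -214, -156, 0, 0, 225, -238, -174, 0, 0]

```text
time: 14.15
tool_pos: [418.2, -57.6, 164.4]
tcp_rot: [3.142, 0.001, 2.17]
contact_force: [1.4, 0.7, -1.1]
grip_width: 22.0
```

Run:
```python
from h import *
did(0,0,-140,0);did(-238,-174,0,0)
plan(418.8,-55.4,180,2.171)
```

```text
cmd [427.9  239.79 164.34   2.17] meas [418.2 -57.6 164.4] [3.142e+00 1.000e-03 2.170e+00] t 14.15 F [ 1.4  0.7 -1.1] w 22.0
cmd [418.68 -54.89 164.34   2.17] meas [418.2 -57.6 164.4] [3.142e+00 1.000e-03 2.170e+00] t 14.15 F [ 1.4  0.7 -1.1] w 22.0
tool shift [ -0.5  -0.2 -15.7] turn deg -0.01
```

Call:
play_rows:
  moves: [225, 0, 0, 0, 0, 225, 0, 0, 0, 0, 225, 0, 0, 0, 0, 225, 0, 0, 10, 0, 225, 0, 0, 30, 0, 225, 0, 0, 38, 0, 225, 0, 0, 38, 0, 225, 0, 0, 38, 0]

```text
time: 14.82
tool_pos: [418.5, -54.0, 126.2]
tcp_rot: [-3.141, -0.001, 2.172]
contact_force: [-0.1, -0.2, 0.5]
grip_width: 21.7
```

Run:
```python
from h import *
did(0,0,38,0)
bot.capture("top")
shot("pics/w13.png",180,120,340,280,4.5)
d=bot.capture("scene");crop(d['color'],250,180,360,290,6,"pics/s13.png")
```

```text
cmd [418.68 -54.89 126.34   2.17] meas [418.5 -54.  126.2] [-3.141e+00 -1.000e-03  2.172e+00] t 14.82 F [-0.1 -0.2  0.5] w 21.7
[419.  -54.3 126.7] 0.01015110799557908
```

View pics/w13.png

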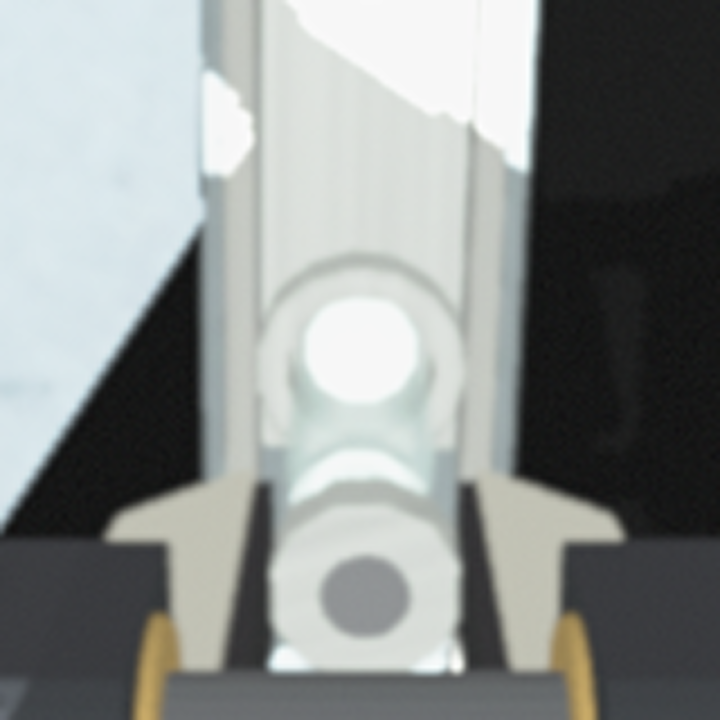

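View pics/s13.png

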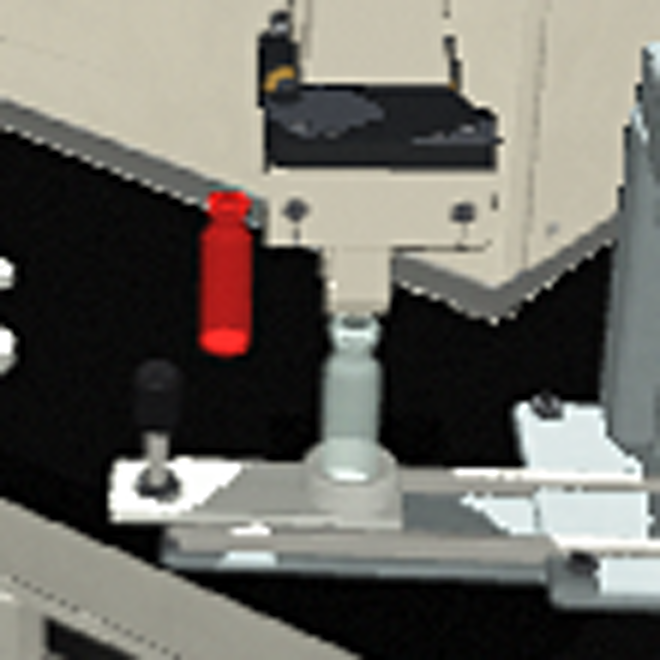

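Run:
```python
from h import *
d,o=last();Rm=R.from_euler('xyz',o['tcp_rot']).as_matrix()
f=lambda u,v:(180+u/4.5,120+v/4.5)
t=lambda p:np.round(Rm.T@(p-o['tool_pos']),2)
z=o['tool_pos'][2]-24.34
print('cap',t(atz(d,f(365,596),z+9,o)))
print('vial base',t(atz(d,f(361,350),20,o)))
l=atz(d,f(303,350),20,o);r=atz(d,f(420,350),20,o);print(np.linalg.norm(l-r))
print('flange far edge (crescent top)',t(atz(d,f(360,449),93.5,o)))
# predicted flange circle in crop for centre offsets
for ox in (-1,0,1):
  c=o['tool_pos']+Rm@np.array([ox-1.5,0,0]);c[2]=93.5
  q=(proj(d,[c+Rm@np.array([9.6,0,0]),c+Rm@np.array([0,9.6,0]),c-Rm@np.array([0,9.6,0])],o)-[180,120])*4.5
  print(ox-1.5,q.round(0).tolist())
```

```text
cap [-1.5   0.95 15.34]
vial base [ -1.56   0.2  106.69]
20.919245915098745
flange far edge (crescent top) [ 9.83  0.3  33.19]
-2.5 [[358.0, 469.0], [431.0, 537.0], [284.0, 537.0]]
-1.5 [[358.0, 462.0], [432.0, 530.0], [284.0, 530.0]]
-0.5 [[358.0, 454.0], [432.0, 523.0], [284.0, 523.0]]
```

Run:
```python
from h import *
o=bot.get_obs();print(o['tool_pos'])
d=bot.capture("scene");crop(d['color'],290,205,330,265,12,"pics/s14.png")
Rm=R.from_euler('xyz',o['tcp_rot']).as_matrix()
for x in(-2,-1,0,1,2):
  p=[o['tool_pos']+Rm@np.array([x,-12,22]),o['tool_pos']+Rm@np.array([x,0,24.3]),o['tool_pos']+Rm@np.array([x,0,34])]
  print(x,((proj(d,p)-[290,205])*12).round().tolist())
```

```text
[419.20517519 -54.68523332 127.00330803]
-2 [[234.0, 318.0], [229.0, 297.0], [227.0, 342.0]]
-1 [[228.0, 318.0], [224.0, 297.0], [221.0, 342.0]]
0 [[223.0, 318.0], [218.0, 297.0], [216.0, 342.0]]
1 [[217.0, 318.0], [213.0, 297.0], [211.0, 342.0]]
2 [[212.0, 318.0], [207.0, 297.0], [205.0, 342.0]]
```

View pics/s14.png

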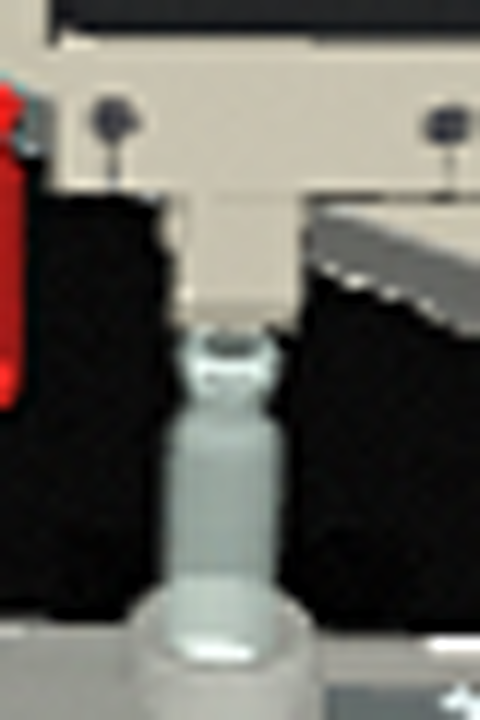

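Run:
```python
from h import *
d,o=last();Rm=R.from_euler('xyz',o['tcp_rot']).as_matrix()
def pr(p): return ((proj(d,[o['tool_pos']+Rm@np.array(p,float)],o)-[180,120])*4.5).round()[0].tolist()
for x in(9.5,11.5):
  for w in (24.4,11):
    print(x,w,[pr((x,s*w,z)) for z in(22,10) for s in(-1,1)])
```

```text
9.5 24.4 [[154.0, 487.0], [560.0, 487.0], [139.0, 531.0], [574.0, 531.0]]
9.5 11 [[266.0, 487.0], [449.0, 487.0], [258.0, 531.0], [455.0, 531.0]]
11.5 24.4 [[153.0, 472.0], [561.0, 472.0], [138.0, 514.0], [575.0, 515.0]]
11.5 11 [[265.0, 472.0], [449.0, 472.0], [258.0, 515.0], [455.0, 515.0]]
```

Call:
play_rows:
  moves: [225, 1.3, -0.6, 0, 0, 225, 1.3, -0.6, 3, 0, 225, 1.3, -0.6, 6, 0, 225, 1.3, -0.6, 6, 0, 225, 1.3, -0.6, 6, 0, 225, 1.3, -0.6, 6, 0, 225, 1.3, -0.6, 6, 0, 225, 1.3, -0.6, 6, 0]

```text
time: 15.68
tool_pos: [417.5, -54.2, 120.4]
tcp_rot: [3.141, 0.0, 2.171]
contact_force: [0.1, -0.2, 0.3]
grip_width: 22.3
```

Run:
```python
from h import *
did(1.3,-.6,6,0)
shot("pics/w15.png",180,150,340,280,4.8)
d=bot.capture("scene");crop(d['color'],290,205,330,265,12,"pics/s15.png")
```

```text
cmd [417.46 -54.15 120.34   2.17] meas [417.5 -54.2 120.4] [3.141 0.    2.171] t 15.68 F [ 0.1 -0.2  0.3] w 22.3
[417.5 -54.2 120.4] 0.0020910012393659506
```

View pics/w15.png

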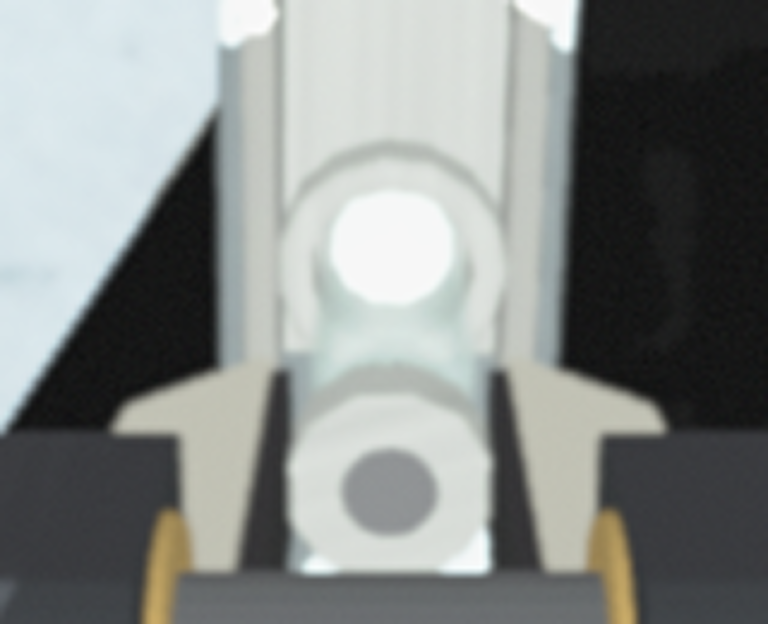

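View pics/s15.png

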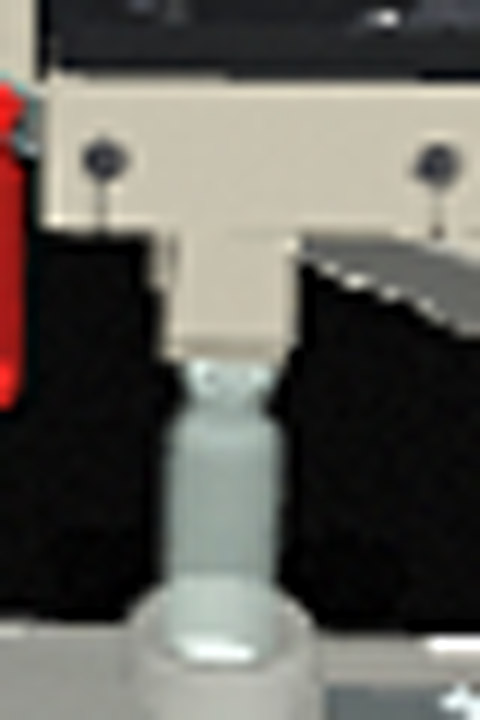

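Run:
```python
from h import *
d,o=last();Rm=R.from_euler('xyz',o['tcp_rot']).as_matrix()
f=lambda u,v:(180+u/4.8,150+v/4.8)
t=lambda p:np.round(Rm.T@(p-o['tool_pos']),2)
print('cap',t(atz(d,f(389,492),o['tool_pos'][2]-15.3,o)))
for z in(18.5,20,22):print('vial base',t(atz(d,f(392,248),z,o)))
print('nest rim lr',t((atz(d,f(281,262),32,o)+atz(d,f(505,262),32,o))/2))
print('nest rim far',t(atz(d,f(392,157),32,o)))
```

```text
cap [-1.51  0.92 15.3 ]
vial base [ -3.19   1.36 101.85]
vial base [ -2.66   1.36 100.35]
vial base [-1.96  1.35 98.35]
nest rim lr [-0.78  1.5  88.35]
nest rim far [16.25  1.32 88.35]
```

Call:
play_rows:
  moves: [225, 0, 0.2, 1, 0, 225, 0, 0.2, 2, 0, 225, 0, 0.2, 3, 0, 225, 0, 0.2, 4, 0, 225, 0, 0.2, 5, 0, 225, 0, 0.2, 5, 0, 225, 0, 0.2, 5, 0]

```text
time: 16.37
tool_pos: [417.6, -54.0, 115.2]
tcp_rot: [-3.142, -0.0, 2.171]
contact_force: [0.9, 0.1, -0.1]
grip_width: 22.1
```

Run:
```python
from h import *
did(0,.2,5,0)
```

```text
cmd [417.62 -54.04 115.34   2.17] meas [417.6 -54.  115.2] [-3.142 -0.     2.171] t 16.37 F [ 0.9  0.1 -0.1] w 22.1
```

Call:
play_rows:
  moves: [225, 0, 0, 1, 0, 225, 0, 0, 2, 0, 225, 0, 0, 3, 0, 225, 0, 0, 3.5, 0, 225, 0, 0, 4, 0, 225, 0, 0, 4, 0, 225, 0, 0, 4, 0]

```text
time: 16.95
tool_pos: [417.6, -54.0, 111.3]
tcp_rot: [3.142, -0.0, 2.171]
contact_force: [0.2, 0.0, -0.3]
grip_width: 22.0
```

Run:
```python
from h import *
did(0,0,4,0)
shot("pics/w16.png",180,150,340,280,4.8)
d=bot.capture("scene");crop(d['color'],290,205,330,265,12,"pics/s16.png")
```

```text
cmd [417.62 -54.04 111.34   2.17] meas [417.6 -54.  111.3] [ 3.142 -0.     2.171] t 16.95 F [ 0.2  0.  -0.3] w 22.0
[417.6 -54.  111.3] 0.0034218587201040687
```

View pics/w16.png

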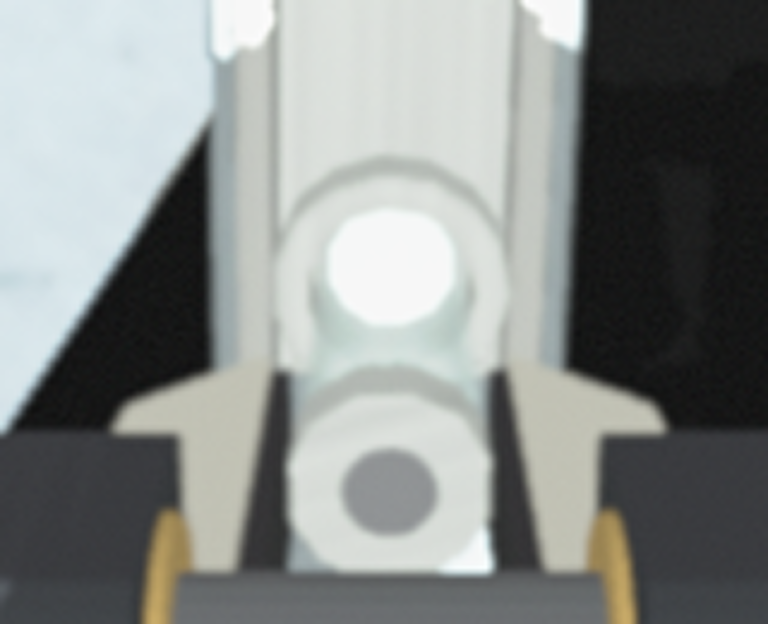

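View pics/s16.png

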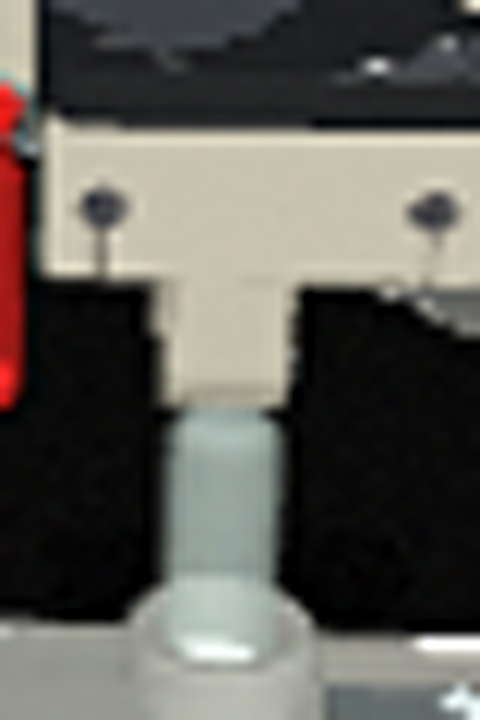

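Call:
play_rows:
  moves: [225, 0, 0, 0.4, 0, 190, 0, 0, 0.4, 0, 175, 0, 0, 0.4, 0, 160, 0, 0, 0.4, 0, 140, 0, 0, 0.4, 0, 120, 0, 0, 0.4, 0, 120, 0, 0, 0.4, 0, 120, 0, 0, 0.4, 0]

```text
time: 17.72
tool_pos: [417.6, -54.0, 110.9]
tcp_rot: [3.141, -0.0, 2.171]
contact_force: [0.5, 0.2, -0.3]
grip_width: 48.0
```

Call:
play_rows:
  moves: [120, 0, 0, 0, 0, 120, 0, 0, -10, 0, 120, 0, 0, -40, 0, 120, 0, 0, -65, 0, 120, 0, 0, -70, 0, 120, 0, 0, -70, 0, 120, 0, 0, -70, 0]

```text
time: 18.3
tool_pos: [417.3, -54.0, 180.5]
tcp_rot: [-3.142, -0.0, 2.171]
contact_force: [0.0, -0.9, 0.1]
grip_width: 48.4
```

Run:
```python
from h import *
did(0,0,.4-70,0)
shot("pics/w17.png",0,0,512,384,1.5)
d=bot.capture("scene");crop(d['color'],270,190,330,280,7,"pics/s17.png")
```

```text
cmd [417.62 -54.04 180.94   2.17] meas [417.3 -54.  180.5] [-3.142 -0.     2.171] t 18.3 F [ 0.  -0.9  0.1] w 48.4
[417.3 -54.  180.5] 0.02252356872111234
```

View pics/w17.png

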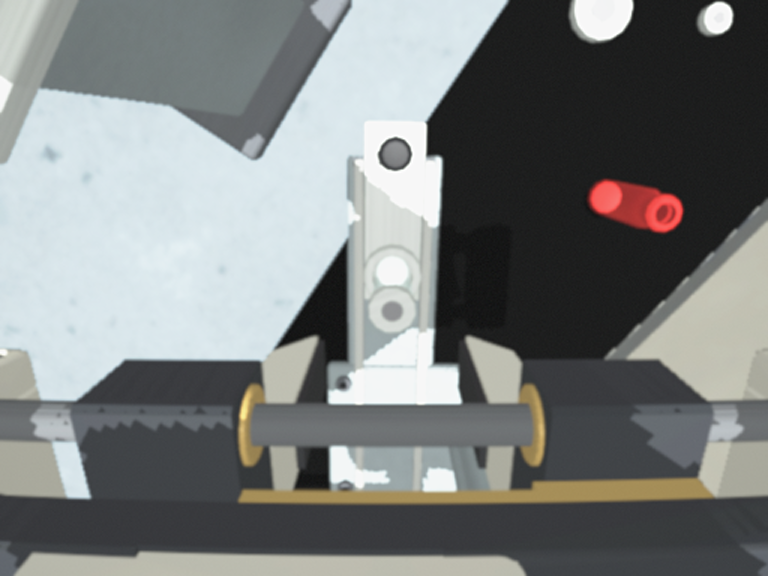

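View pics/s17.png

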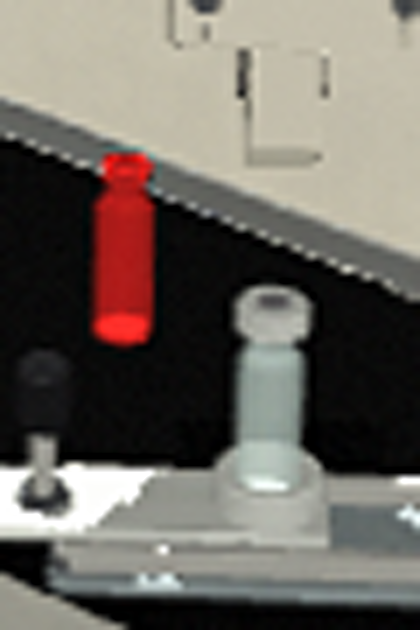

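Call:
play_rows:
  moves: [120, 20, 0, 0, 0, 120, 50, 0, 0, 0, 120, 73, 0, 0, 0, 120, 73, 0, 0, 0, 120, 73, 0, 15, 0, 120, 73, 0, 45, 0, 120, 73, 0, 60, 0, 120, 73, 0, 60, 0]

```text
time: 19.07
tool_pos: [374.3, 6.3, 117.9]
tcp_rot: [-3.136, -0.005, 2.171]
contact_force: [-0.1, 0.7, -0.4]
grip_width: 48.3
```

Call:
play_rows:
  moves: [120, 0, 0, 0, 0, 120, 0, 0, 0, 0, 120, 0, 0, 0, 0, 120, 0, 0, 0, 0]

```text
time: 19.4
tool_pos: [377.1, 6.0, 121.7]
tcp_rot: [3.14, 0.001, 2.171]
contact_force: [-0.9, -0.3, -0.3]
grip_width: 48.5
```

Run:
```python
from h import *
did(73,0,60,0)
shot("pics/w18.png",0,0,512,384,1.5)
d=bot.capture("scene");crop(d['color'],240,170,350,290,5.5,"pics/s18.png")
```

```text
cmd [376.4    6.21 120.94   2.17] meas [377.1   6.  121.7] [3.140e+00 1.000e-03 2.171e+00] t 19.4 F [-0.9 -0.3 -0.3] w 48.5
[377.1   6.  121.7] 0.005075751991140193
```

View pics/w18.png

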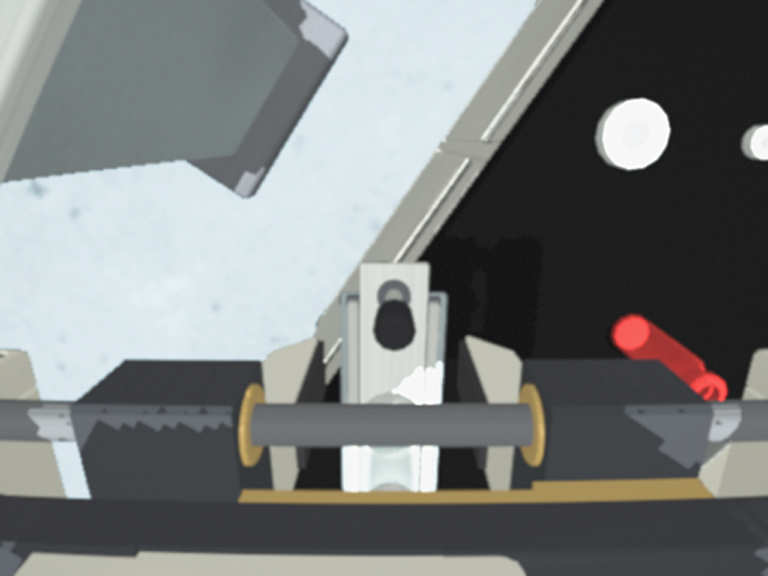

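View pics/s18.png

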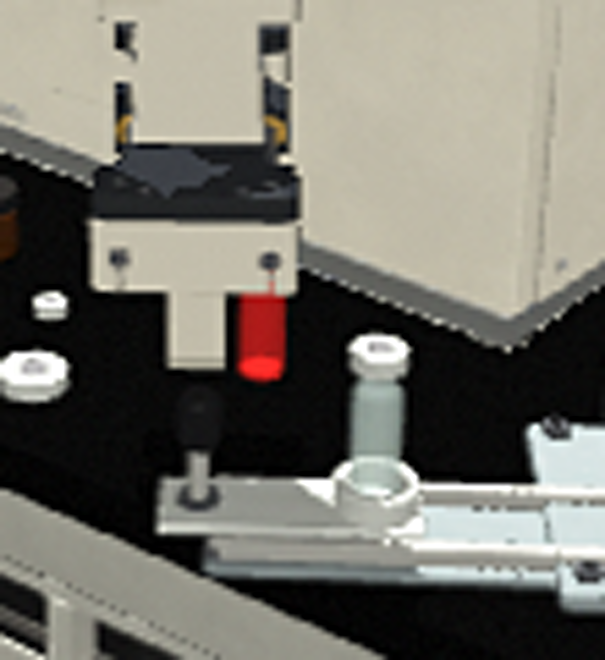

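Call:
play_rows:
  moves: [120, 0, 0, 15, 0, 120, 0, 0, 35, 0, 120, 0, 0, 52, 0, 120, 0, 0, 60, 0, 120, 0, 0, 60, 0, 150, 0, 0, 60, 0, 190, 0, 0, 60, 0, 225, 0, 0, 60, 0]

```text
time: 20.17
tool_pos: [377.0, 6.1, 61.7]
tcp_rot: [3.14, 0.001, 2.171]
contact_force: [1.3, -0.3, 0.6]
grip_width: 32.8
```

Call:
play_rows:
  moves: [235, 0, 0, 0, 0, 235, 0, 0, 0, 0, 235, 0, 0, 0, 0, 235, 0, 0, 0, 0, 235, 0, 0, 0, 0, 235, 0, 0, 0, 0]

```text
time: 20.67
tool_pos: [378.3, 6.3, 61.5]
tcp_rot: [3.138, 0.003, 2.17]
contact_force: [5.2, 3.5, -1.7]
grip_width: 17.3
```

Run:
```python
from h import *
did(0,0,60,0)
```

```text
cmd [376.4    6.21  60.94   2.17] meas [378.3   6.3  61.5] [3.138e+00 3.000e-03 2.170e+00] t 20.67 F [ 5.2  3.5 -1.7] w 17.3
```

Call:
play_rows:
  moves: [235, 0, 1.5, 0, 0, 235, -2, 1.5, 0, 0, 235, -5, 1.5, 0, 0, 235, -10, 1.5, 0, 0, 235, -16, 1.5, 0, 0, 235, -22, 1.5, 0, 0, 235, -28, 1.5, 0, 0, 235, -34, 1.5, 0, 0]

```text
time: 21.33
tool_pos: [396.4, -21.1, 61.4]
tcp_rot: [-3.141, -0.001, 2.171]
contact_force: [-3.6, 0.1, 9.3]
grip_width: 17.6
```

Run:
```python
from h import *
o=did(-34,1.5,0,0);Rm=R.from_euler('xyz',o['tcp_rot']).as_matrix();print(Rm.T@o['contact_force'],Rm.T@(o['tool_pos']-cmd()[:3]))
```

```text
cmd [396.84 -21.    60.94   2.17] meas [396.4 -21.1  61.4] [-3.141e+00 -1.000e-03  2.171e+00] t 21.33 F [-3.6  0.1  9.3] w 17.6
[ 2.12448708 -2.90244411 -9.26402701] [ 0.12803295 -0.38913811 -0.41693241]
```

Call:
play_rows:
  moves: [235, -6, -0.5, -0.6, 0, 235, -12, -0.5, -0.6, 0, 235, -18, -0.5, -0.6, 0, 235, -24, -0.5, -0.6, 0, 235, -30, -0.5, -0.6, 0, 235, -36, -0.5, -0.6, 0, 235, -42, -0.5, -0.6, 0, 235, -48, -0.5, -0.6, 0]

```text
time: 22.0
tool_pos: [423.0, -61.5, 61.4]
tcp_rot: [-3.14, -0.001, 2.171]
contact_force: [-5.1, -2.7, 5.6]
grip_width: 17.4
```

Run:
```python
from h import *
o=did(-48,-.5,-.6,0);Rm=R.from_euler('xyz',o['tcp_rot']).as_matrix();print(Rm.T@o['contact_force'],Rm.T@(o['tool_pos']-cmd()[:3]))
```

```text
cmd [423.53 -60.9   61.54   2.17] meas [423.  -61.5  61.4] [-3.140e+00 -1.000e-03  2.171e+00] t 22.0 F [-5.1 -2.7  5.6] w 17.4
[ 0.67300596 -5.74402282 -5.61012717] [-0.18901864 -0.73961739  0.12372109]
```

Call:
play_rows:
  moves: [235, -6, -0.8, -0.3, 0, 235, -12, -1, -0.3, 0, 235, -20, -1.1, -0.3, 0, 235, -28, -1.2, -0.3, 0, 235, -36, -1.4, -0.3, 0, 235, -43, -1.5, -0.3, 0, 235, -49, -1.6, -0.3, 0, 235, -54, -1.7, -0.3, 0]

```text
time: 22.67
tool_pos: [449.7, -102.8, 61.3]
tcp_rot: [-3.14, -0.012, 2.168]
contact_force: [-9.2, 37.3, 18.9]
grip_width: 17.2
```

Run:
```python
from h import *
o=did(-54,-1.7,-.3,0);Rm=R.from_euler('xyz',o['tcp_rot']).as_matrix();print(Rm.T@o['contact_force'],Rm.T@(o['tool_pos']-cmd()[:3]))
print(np.hypot(o['tool_pos'][0]-378.3,o['tool_pos'][1]-6.3))
```

```text
cmd [ 452.62 -106.43   61.84    2.17] meas [ 449.7 -102.8   61.3] [-3.14  -0.012  2.168] t 22.67 F [-9.2 37.3 18.9] w 17.2
[ 36.23163467  13.30465523 -18.51733909] [ 4.67764539 -0.35629109  0.57433027]
130.34341850824654
```

Call:
play_rows:
  moves: [235, 5, 0, 0, 0]

```text
time: 22.75
tool_pos: [449.4, -101.7, 61.5]
tcp_rot: [-3.141, -0.003, 2.17]
contact_force: [-1.2, -3.4, -7.5]
grip_width: 17.7
```

Run:
```python
from h import *
o=did(5,0,0,0);Rm=R.from_euler('xyz',o['tcp_rot']).as_matrix();print(Rm.T@o['contact_force'],Rm.T@(o['tool_pos']-cmd()[:3]))
shot("pics/w19.png",0,0,512,384,1.5)
d=bot.capture("scene");crop(d['color'],270,150,420,290,5,"pics/s19.png")
d=bot.capture("top");crop(d['color'],270,140,370,240,6,"pics/t19.png")
```

```text
cmd [ 449.79 -102.3    61.84    2.17] meas [ 449.4 -101.7   61.5] [-3.141e+00 -3.000e-03  2.170e+00] t 22.75 F [-1.2 -3.4 -7.5] w 17.7
[-2.15543779 -2.95324939  7.47330395] [ 0.72862974 -0.02912904  0.31013362]
[ 449.4 -101.7   61.5] 0.14509905660957959
```

View pics/w19.png

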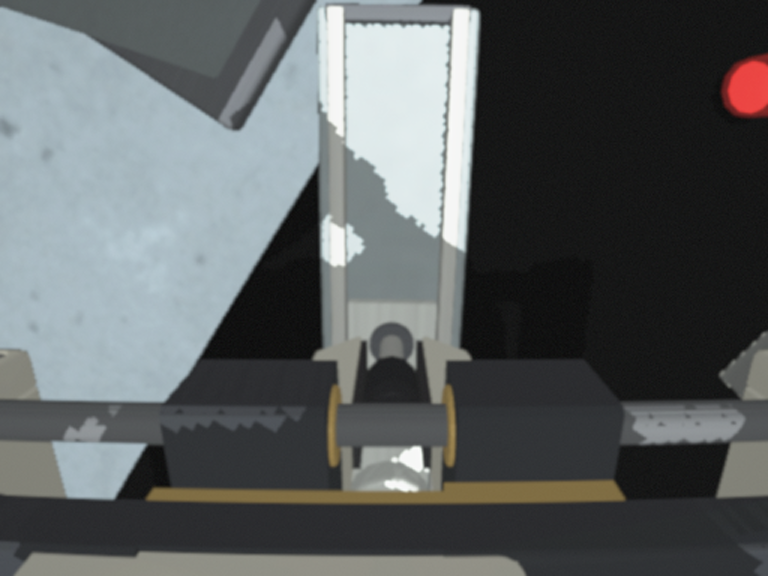

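View pics/s19.png

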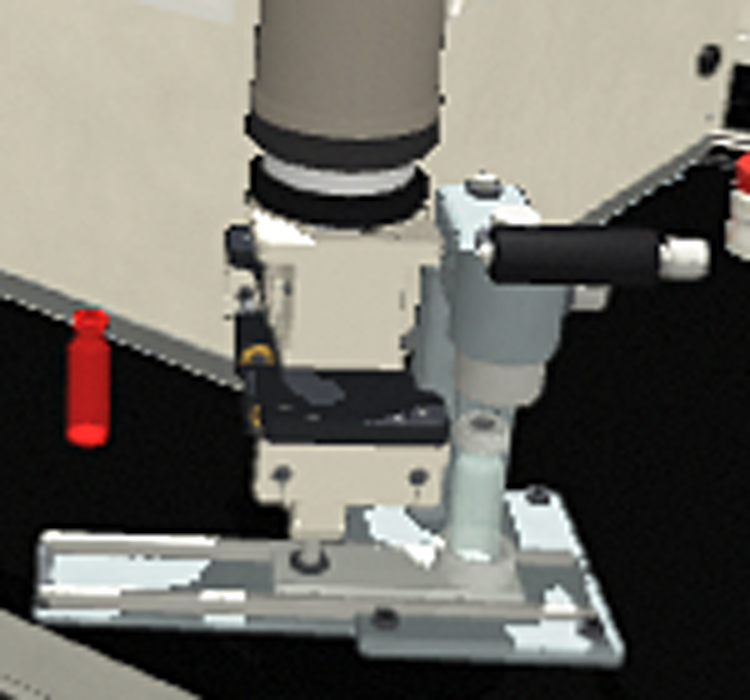

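View pics/t19.png

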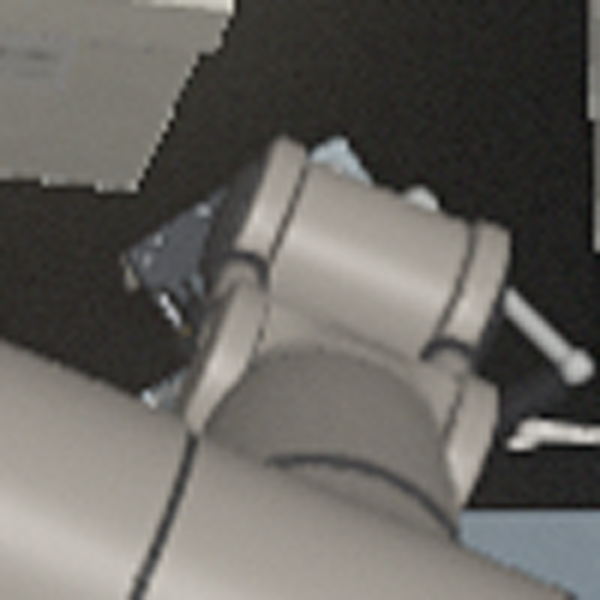

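Call:
play_rows:
  moves: [200, 0, 0, 0, 0, 170, 0, 0, 0, 0, 140, 0, 0, 0, 0, 120, 0, 0, 0, 0, 120, 0, 0, 0, 0, 120, 10, 0, 0, 0, 120, 22, 0, -6, 0, 120, 26, 0, -15, 0]

```text
time: 23.57
tool_pos: [432.7, -78.9, 76.5]
tcp_rot: [-3.139, -0.004, 2.171]
contact_force: [-0.0, 0.3, 0.5]
grip_width: 48.3
```

Call:
play_rows:
  moves: [255, 0, 0, 0, 0, 255, 0, 0, 0, 0, 255, 0, 0, 0, 0, 255, 0, 0, 0, 0, 255, 0, 0, 0, 0, 255, 0, 0, 0, 0, 255, 0, 0, 0, 0, 255, 0, 0, 0, 0]

```text
time: 24.23
tool_pos: [435.1, -80.9, 76.7]
tcp_rot: [-3.142, -0.0, 2.171]
contact_force: [-0.1, -0.7, -1.0]
grip_width: 1.6
```

Run:
```python
from h import *
o=did(26,0,-15,0);Rm=R.from_euler('xyz',o['tcp_rot']).as_matrix();print(Rm.T@o['contact_force'],Rm.T@(o['tool_pos']-cmd()[:3]))
d=bot.capture("scene");crop(d['color'],270,150,420,290,5,"pics/s20.png")
```

```text
cmd [435.11 -80.84  76.84   2.17] meas [435.1 -80.9  76.7] [-3.142 -0.     2.171] t 24.23 F [-0.1 -0.7 -1. ] w 1.6
[-0.51751944 -0.50767427  0.95238579] [-0.05520102 -0.04951178  0.17333935]
```

View pics/s20.png

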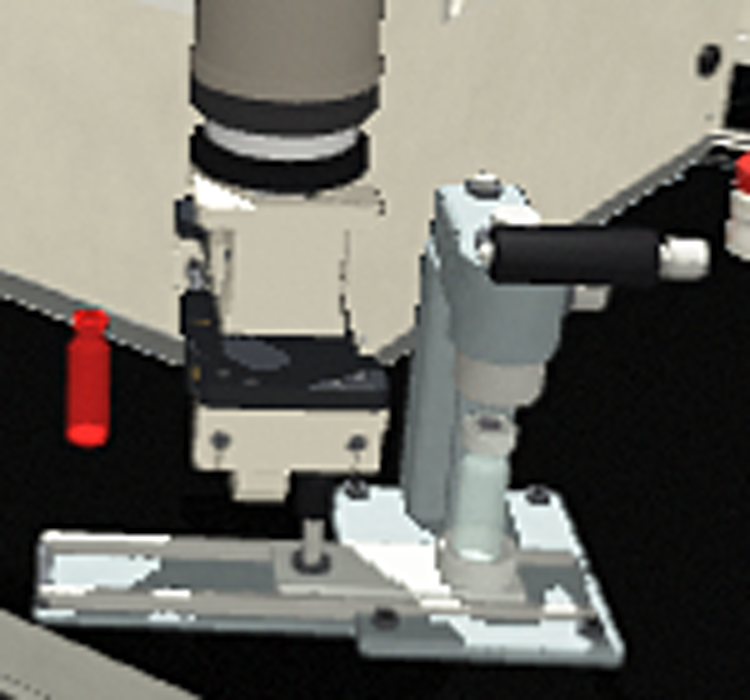

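Call:
play_rows:
  moves: [255, -2, 0, 0, 0, 255, -4, 0, 0, 0, 255, -6, 0, 0, 0, 255, -8, 0, 0, 0, 255, -10, 0, 0, 0, 255, -10, 0, 0, 0, 255, -10, 0, 0, 0]

```text
time: 24.87
tool_pos: [439.2, -87.2, 76.6]
tcp_rot: [-3.141, -0.005, 2.17]
contact_force: [-3.1, 10.4, 6.3]
grip_width: 0.4
```

Run:
```python
from h import *
o=did(-10,0,0,0);Rm=R.from_euler('xyz',o['tcp_rot']).as_matrix();print(Rm.T@o['contact_force'],Rm.T@(o['tool_pos']-cmd()[:3]))
d=bot.capture("scene");crop(d['color'],270,150,420,290,5,"pics/s21.png")
```

```text
cmd [440.76 -89.1   76.84   2.17] meas [439.2 -87.2  76.6] [-3.141 -0.005  2.17 ] t 24.87 F [-3.1 10.4  6.3] w 0.4
[10.34662438  3.32101849 -6.22199782] [ 2.46421692 -0.20451223  0.29719454]
```

View pics/s21.png

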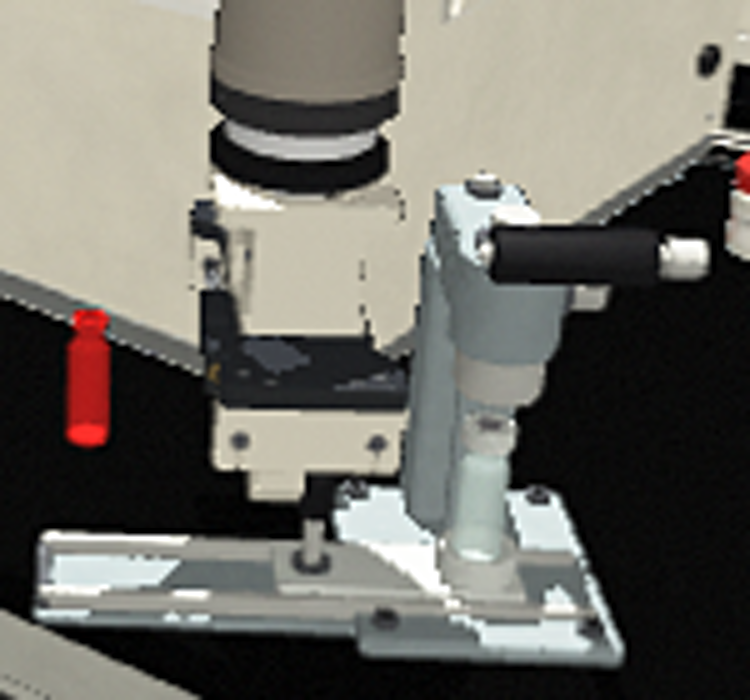

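Run:
```python
from h import *
d=bot.capture("scene")
a=atz(d,(276.2,260.2),20);b=atz(d,(332.4,262.4),20)
print(a,b,b-a,np.linalg.norm(b-a))
# cap top initial s17 (270,300)/7+(270,190); now s21 (489,425)/5+(270,150)
a=atz(d,(270+270/7,190+298/7),95.5);b=atz(d,(270+489/5,150+424/5),95.5);print(b-a,np.linalg.norm(b-a))
# skirt bottom centre vs cap at home: skirt lower edge z114 centre
u=np.array([.566,-.825,0]);
for t in(128,134,140):print(t,proj(d,[a+u*t]))
crop(d['color'],335,190,400,280,8,"pics/s22.png")
```

```text
[378.29970308   3.87843074  20.        ] [ 449.10522069 -105.60763157   20.        ] [ 7.08055176e+01 -1.09486062e+02 -5.68434189e-14] 130.38642247019365
[  70.04723435 -110.47748698    0.        ] 130.81242360048012
128 [[366.13675042 233.7062094 ]]
134 [[368.86602711 233.7613311 ]]
140 [[371.59828082 233.81663151]]
```

View pics/s22.png

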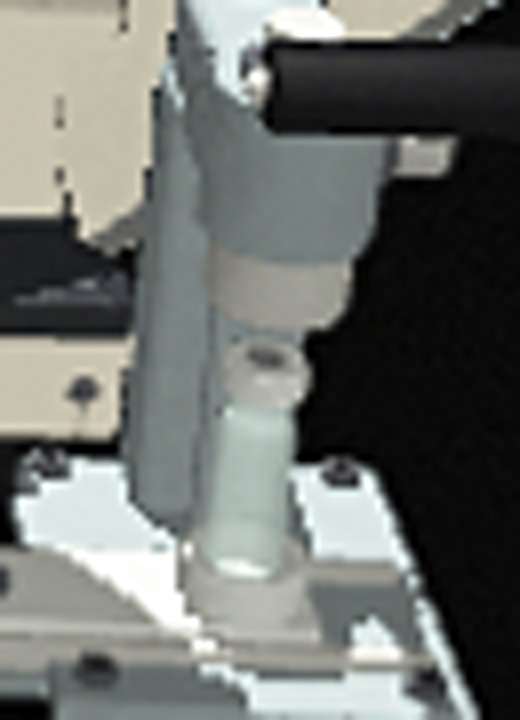

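Run:
```python
from h import *
d=bot.capture("scene")
f=lambda u,v:(270+u/5,150+v/5)
k=atz(d,f(312,562),20)
u=np.array([.566,-.825])
for z in(8,14):
  for c in[(36,610),(43,535),(39,572)]:
    a=atz(d,f(*c),z);print(z,c,((k-a)[:2]@u).round(1))
crop(d['color'],270,240,360,290,8,"pics/s23.png")
```

```text
8 (36, 610) 127.6
8 (43, 535) 124.9
8 (39, 572) 126.6
14 (36, 610) 127.5
14 (43, 535) 124.9
14 (39, 572) 126.5
```

View pics/s23.png

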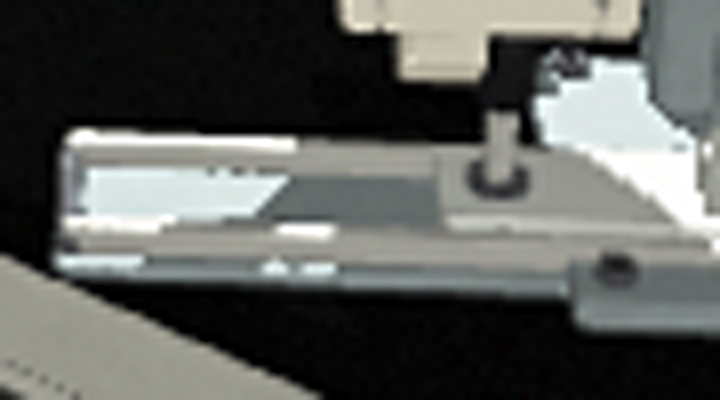

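Call:
play_rows:
  moves: [255, 5, 0, 0, 0, 255, 20, 0, -10, 0, 255, 30, 0, -45, 0, 255, 30, 0, -85, 0, 255, 30, 0, -125, 0, 255, 30, 0, -165, 0, 255, 30, 0, -200, 0, 255, 30, 0, -200, 0]

```text
time: 25.68
tool_pos: [426.6, -65.4, 283.6]
tcp_rot: [3.134, 0.011, 2.171]
contact_force: [0.9, -0.1, 0.3]
grip_width: 0.5
```

Run:
```python
from h import *
did(30,0,-200,0)
t=bot.capture("top");s=bot.capture("scene")
def tri(a,b):
    c1,r1=ray(t,a);c2,r2=ray(s,b)
    k=np.linalg.lstsq(np.stack([r1,-r2],1),c2-c1,rcond=None)[0]
    p,q=c1+k[0]*r1,c2+k[1]*r2;return (p+q)/2,np.linalg.norm(p-q)
a=(260+580/6,140+405/6);b=(385.7,201)
print(tri(a,b),atz(t,a,223),atz(s,b,223))
crop(s['color'],300,150,440,290,5,"pics/s24.png");crop(t['color'],260,140,370,240,6,"pics/t24.png")
```

```text
cmd [423.82 -64.34 276.84   2.17] meas [426.6 -65.4 283.6] [3.134 0.011 2.171] t 25.68 F [ 0.9 -0.1  0.3] w 0.5
(array([ 408.52840809, -220.49363192,  223.67028544]), np.float64(0.3491959977110041)) [ 408.56026407 -220.52642793  223.        ] [ 410.18309877 -220.14795326  223.        ]
```

View pics/s24.png

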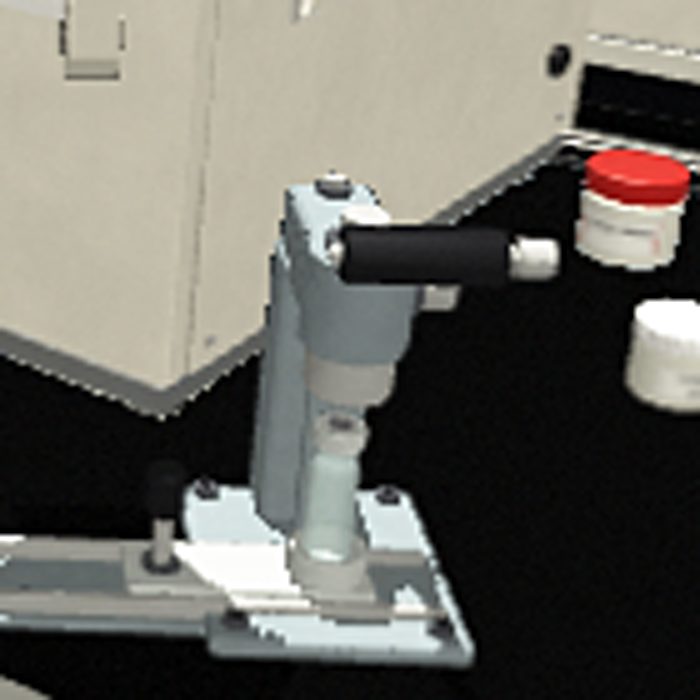

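View pics/t24.png

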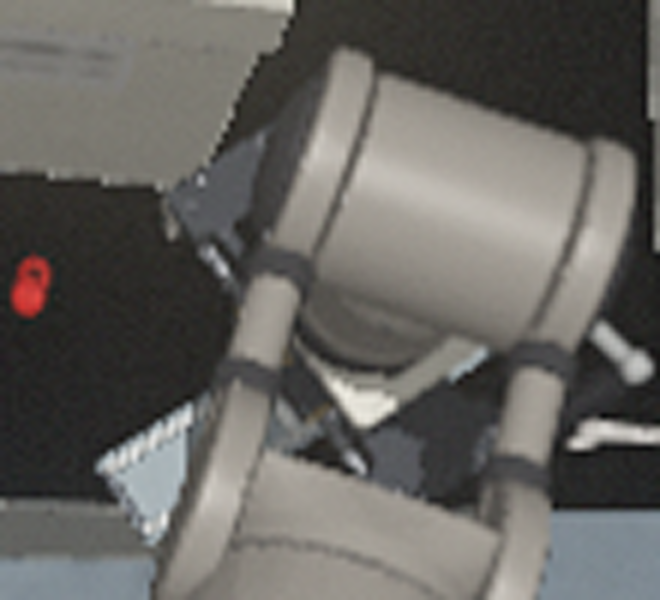

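Run:
```python
from h import *
plan(408.5,-220.5,277,0.60)
```

```text
tool shift [-120.2 -100.8   -0.2] turn deg 90.0
```

Call:
play_rows:
  moves: [255, -10, -8, 0, 7, 255, -25, -21, 0, 14, 255, -40, -34, 0, 21, 255, -55, -46, 0, 28, 255, -70, -59, 0, 35, 255, -85, -71, 0, 42, 255, -100, -84, 0, 49, 255, -110, -92, 0, 56]

```text
time: 26.45
tool_pos: [409.0, -208.3, 274.6]
tcp_rot: [-3.138, -0.0, 1.186]
contact_force: [0.5, 0.3, -1.1]
grip_width: 0.6
```

Run:
```python
from h import *
did(-110,-92,0,56)
plan(408.5,-220.5,277,0.60)
```

```text
cmd [ 410.   -207.07  276.84    1.19] meas [ 409.  -208.3  274.6] [-3.138 -0.     1.186] t 26.45 F [ 0.5  0.3 -1.1] w 0.6
tool shift [-13.    3.6  -0.2] turn deg 34.0
```

Call:
play_rows:
  moves: [255, -5, 1, 0, 7, 255, -9, 2, 0, 14, 255, -13, 3.6, 0, 21, 255, -13, 3.6, 0, 28, 255, -13, 3.6, 0, 34, 255, -13, 3.6, 0, 34, 255, -13, 3.6, 0, 34, 255, -13, 3.6, 0, 34]

```text
time: 27.12
tool_pos: [408.2, -220.3, 275.8]
tcp_rot: [-3.14, 0.001, 0.603]
contact_force: [0.0, 1.3, 0.6]
grip_width: 0.6
```

Run:
```python
from h import *
did(-13,3.6,0,34)
bot.capture("top")
shot("pics/w25.png",0,0,512,384,1.5)
d=bot.capture("scene");crop(d['color'],300,100,440,290,3.5,"pics/s25.png")
```

```text
cmd [ 408.56 -220.48  276.84    0.6 ] meas [ 408.2 -220.3  275.8] [-3.14e+00  1.00e-03  6.03e-01] t 27.12 F [0.  1.3 0.6] w 0.6
[ 408.3 -220.3  276.1] 0.009824340248569506
```

View pics/w25.png

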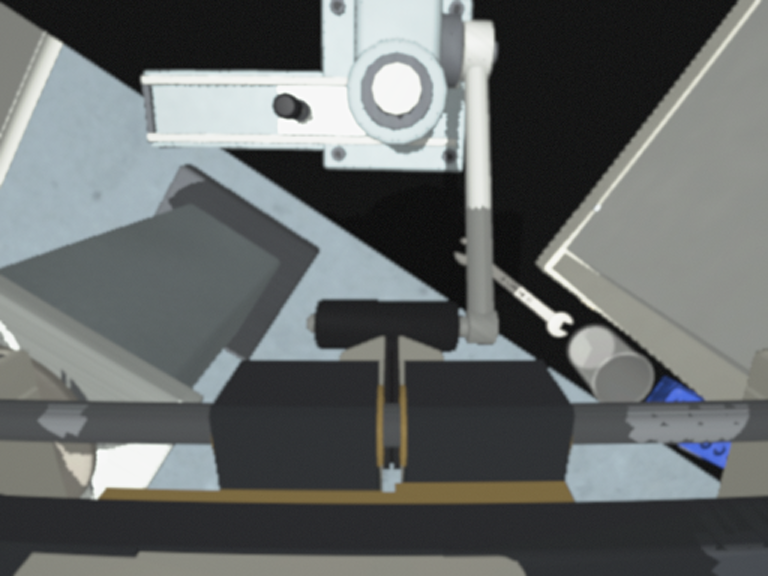

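View pics/s25.png

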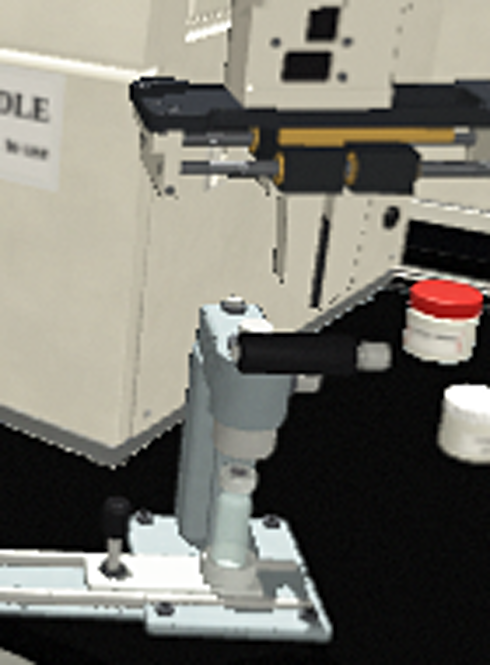

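Run:
```python
from h import *
d,o=last();Rm=R.from_euler('xyz',o['tcp_rot']).as_matrix()
t=lambda p:np.round(Rm.T@(p-o['tool_pos']),1)
print(t(atz(d,(258.7,216.7),225,o)))
print('knob',atz(d,(290/1.5,103/1.5),71,o),t(atz(d,(290/1.5,103/1.5),71,o)))
print('head top',t(atz(d,(397/1.5,90/1.5),192,o)))
```

```text
[ 4.  -2.4 51.1]
knob [ 453.33256995 -104.68439558   71.        ] [102.7 -69.5 205.1]
head top [99.7  1.4 84. ]
```

Call:
play_rows:
  moves: [255, 2, -1, 10, 0, 255, 2, -1, 19, 0, 255, 0, -1, 27, 0, 255, -4, -1, 33, 0, 255, -6, -1, 39.5, 0, 255, -8.5, -1, 46, 0, 255, -10, -1, 52, 0, 255, -11.5, -1, 59, 0]

```text
time: 27.93
tool_pos: [398.2, -226.6, 217.5]
tcp_rot: [3.141, 0.0, 0.6]
contact_force: [-3.0, -0.6, 4.2]
grip_width: 0.3
```

Run:
```python
from h import *
o=did(-11.5,-1,59,0)
shot("pics/w26.png",0,0,512,384,1.5)
d=bot.capture("scene");crop(d['color'],300,100,440,290,3.5,"pics/s26.png")
```

```text
cmd [ 398.5  -226.15  217.84    0.6 ] meas [ 398.2 -226.6  217.5] [3.141 0.    0.6  ] t 27.93 F [-3.  -0.6  4.2] w 0.3
[ 398.2 -226.6  217.5] 0.23589541893005336
```

View pics/s26.png

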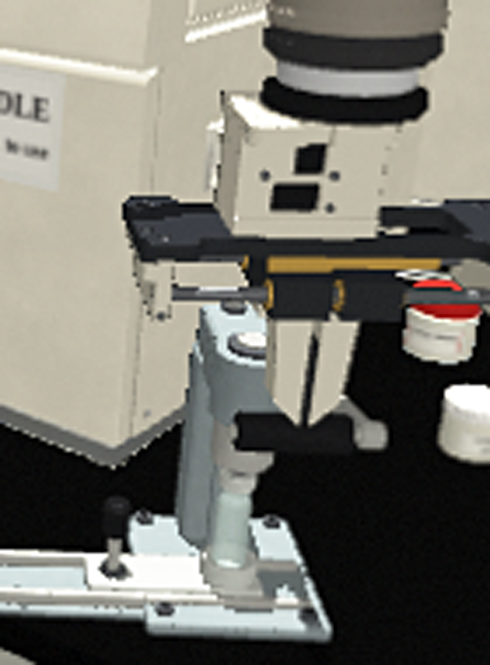

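View pics/w26.png

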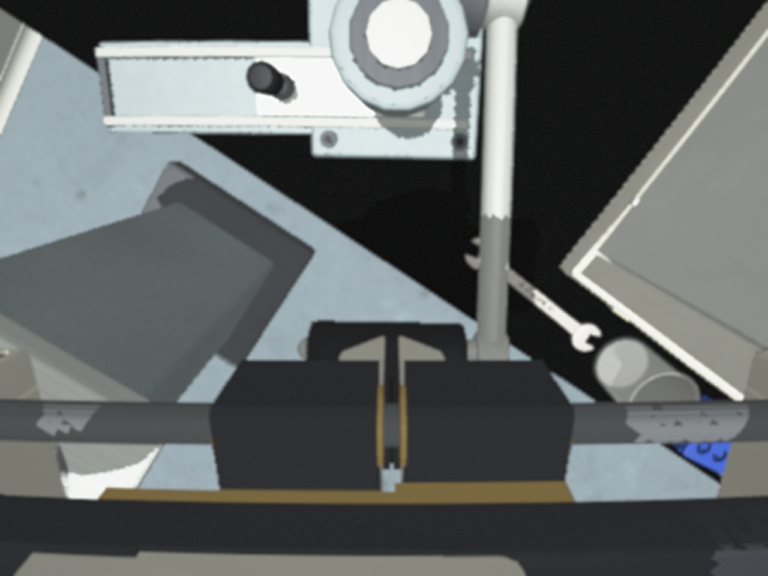

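Call:
play_rows:
  moves: [255, -1.2, 0, 6.5, 0, 255, -2, 0, 13, 0, 255, -2.5, 0, 20, 0, 255, -2.7, 0, 26.5, 0, 255, -2.5, 0, 33, 0, 255, -2, 0, 40, 0, 255, -1, 0, 46.5, 0, 255, 0, 0, 53, 0]

```text
time: 28.7
tool_pos: [398.5, -226.2, 164.2]
tcp_rot: [3.142, 0.0, 0.6]
contact_force: [-3.6, -2.4, 5.6]
grip_width: 0.7
```

Run:
```python
from h import *
o=did(0,0,53,0)
shot("pics/w27.png",0,0,512,384,1.5)
d=bot.capture("scene");crop(d['color'],300,100,440,290,3.5,"pics/s27.png")
```

```text
cmd [ 398.5  -226.15  164.84    0.6 ] meas [ 398.5 -226.2  164.2] [3.142 0.    0.6  ] t 28.7 F [-3.6 -2.4  5.6] w 0.7
[ 398.5 -226.2  164.2] 0.20165257439018408
```

View pics/s27.png

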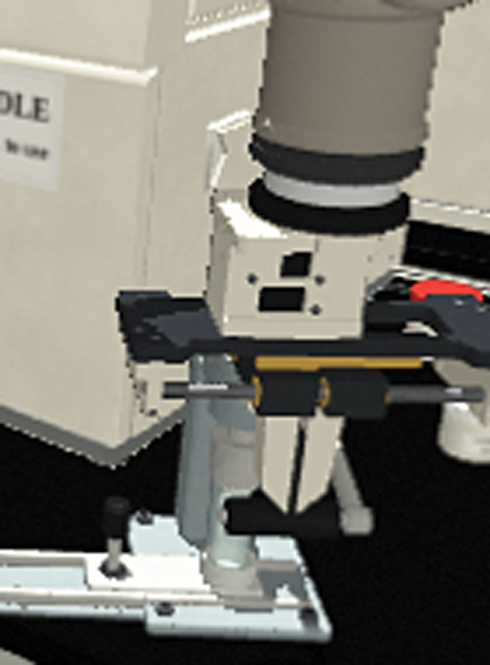

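View pics/w27.png

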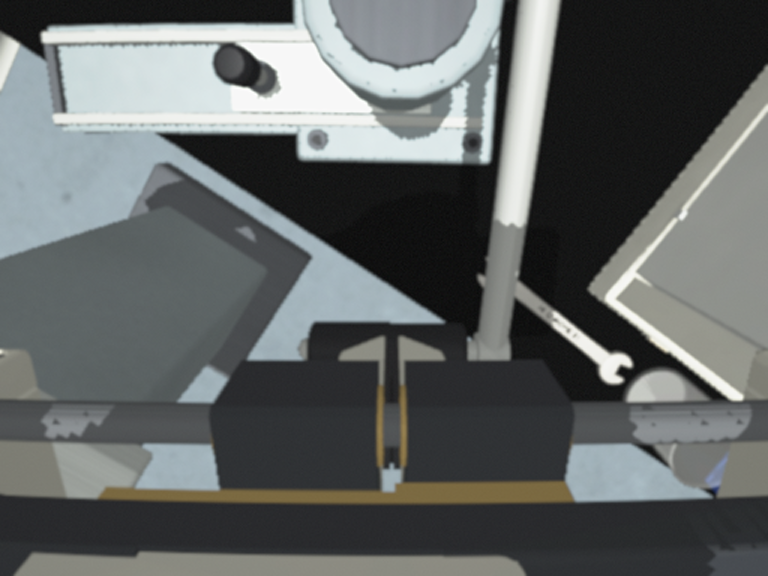

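Call:
play_rows:
  moves: [255, 1, 0, 5, 0, 255, 2.5, 0, 10, 0, 255, 4, 0, 15, 0, 255, 5.5, 0, 19, 0, 255, 7, 0, 23, 0, 255, 7.5, 0, 25.5, 0, 255, 7.5, 0, 25.5, 0, 255, 7.5, 0, 25.5, 0]

```text
time: 29.47
tool_pos: [404.8, -222.0, 139.4]
tcp_rot: [3.141, 0.0, 0.6]
contact_force: [-3.6, -2.0, 7.2]
grip_width: 0.2
```

Run:
```python
from h import *
o=did(7.5,0,25.5,0)
```

```text
cmd [ 404.69 -221.92  139.34    0.6 ] meas [ 404.8 -222.   139.4] [3.141 0.    0.6  ] t 29.47 F [-3.6 -2.   7.2] w 0.2
```

Call:
play_rows:
  moves: [255, 0.5, 0, 1, 0, 255, 0.5, 0, 2, 0, 255, 0.5, 0, 2, 0, 255, 0.5, 0, 2, 0]

```text
time: 29.8
tool_pos: [405.2, -221.9, 138.0]
tcp_rot: [3.141, -0.0, 0.6]
contact_force: [-3.9, -2.0, 12.4]
grip_width: 0.1
```

Run:
```python
from h import *
o=did(.5,0,2,0)
```

```text
cmd [ 405.11 -221.63  137.34    0.6 ] meas [ 405.2 -221.9  138. ] [ 3.141 -0.     0.6  ] t 29.8 F [-3.9 -2.  12.4] w 0.1
```

Call:
play_rows:
  moves: [255, 0.3, 0, 1, 0, 255, 0.3, 0, 1.5, 0, 255, 0.3, 0, 1.5, 0, 255, 0.3, 0, 1.5, 0, 255, 0.3, 0, 1.5, 0, 255, 0.3, 0, 1.5, 0, 255, 0.3, 0, 1.5, 0, 255, 0.3, 0, 1.5, 0]

```text
time: 30.47
tool_pos: [405.4, -221.8, 137.4]
tcp_rot: [3.14, 0.0, 0.6]
contact_force: [-6.6, -1.5, 22.0]
grip_width: 0.6
```

Run:
```python
from h import *
o=did(.3,0,1.5,0)
shot("pics/w28.png",0,0,512,384,1.5)
d=bot.capture("scene");crop(d['color'],320,190,420,290,6,"pics/s28.png")
d=bot.capture("scene");crop(d['color'],160,130,420,300,3,"pics/s28b.png")
```

```text
cmd [ 405.35 -221.47  135.84    0.6 ] meas [ 405.4 -221.8  137.4] [3.14 0.   0.6 ] t 30.47 F [-6.6 -1.5 22. ] w 0.6
[ 405.4 -221.8  137.4] 0.0027642666486833874
```

View pics/s28.png

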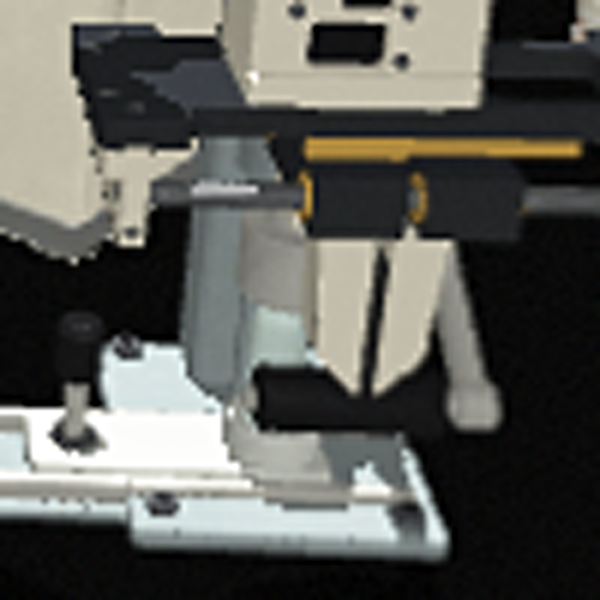

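View pics/s28b.png

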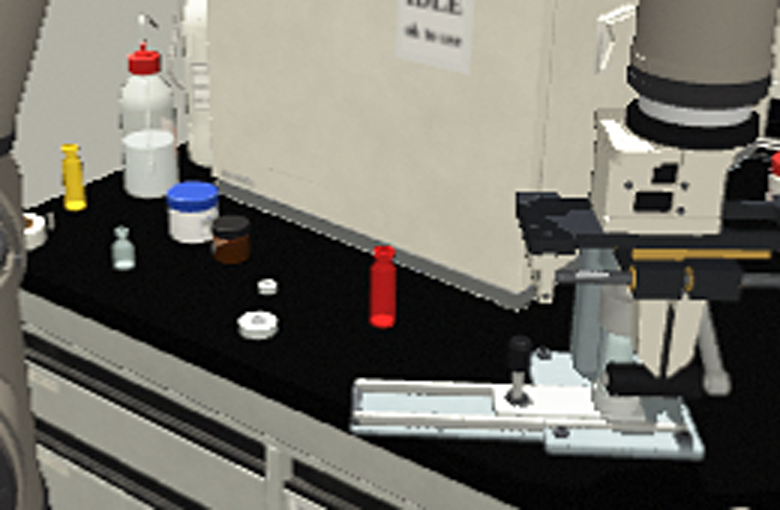

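View pics/w28.png

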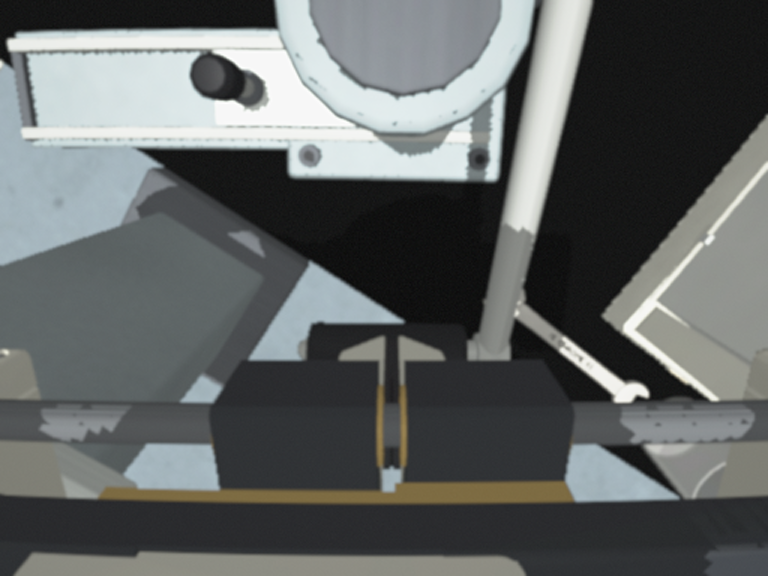

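Call:
play_rows:
  moves: [255, 0, 0, 0, 0, 255, 0, 0, 0, 0, 255, 0, 0, 0, 0, 255, 0, 0, 0, 0, 255, 0, 0, 0, 0, 255, 0, 0, 0, 0, 255, 0, 0, 0, 0, 255, 0, 0, 0, 0]

```text
time: 31.28
tool_pos: [405.4, -221.8, 137.4]
tcp_rot: [3.14, 0.0, 0.6]
contact_force: [-7.0, -0.4, 20.8]
grip_width: 0.4
```

Call:
play_rows:
  moves: [255, 0, 0, 0, 0, 255, 0, 0, 0, 0, 255, 0, 0, 0, 0, 255, 0, 0, 0, 0, 255, 0, 0, 0, 0, 255, 0, 0, 0, 0, 255, 0, 0, 0, 0, 255, 0, 0, 0, 0]

```text
time: 31.95
tool_pos: [405.4, -221.8, 137.4]
tcp_rot: [3.14, 0.0, 0.6]
contact_force: [-6.8, -0.6, 20.8]
grip_width: 0.4
```

Run:
```python
from h import *
o=did(0,0,0,0)
print(bot.close_job())
```

```text
cmd [ 405.35 -221.47  135.84    0.6 ] meas [ 405.4 -221.8  137.4] [3.14 0.   0.6 ] t 31.95 F [-6.8 -0.6 20.8] w 0.4
the job is handed in; nothing more can be done
None
```

The job ran to the end and was handed in at 31.95 s with the lever still held down; no verdict was reported. I stood the clear headspace vial in the nest and put the middle cap on its neck. I slid the carrier home by its knob and pressed the lever to its stop.

**Last checks:**
- **Lever:** the handle was about 104 mm above the bench, where the stop should be, and did not move under about 21 N of downward push. I held it there for more than 1.5 s.
- **Carrier:** from the scene image, the knob was 126.6 mm from the rail end, against 127 mm expected at home, and it was in the same place under load.
- **Other items:** in the last scene picture the short vial, the other two caps, the jars and the red and yellow look-alikes were where they started.

**What disagreed or could not be checked:**
- **Slide length:** I measured only about 130 mm of travel, not 140. The carrier seems to have started about 10 mm in.
- **Push at the end of the slide:** the force along the slide peaked at about 36 N, against the 40 N limit on the gripper body. That was probably the carrier's own stop, though I suspected the gripper touching the press. I backed off and nudged the knob with closed fingers at about 10 N; it did not move further.
- **Head axis:** one image estimate put the cap about 2–3 mm short of it. I trusted the rail-end measurement instead.
- **Squeeze on the cap:** the pad's force could not be read. At the stop it should be about 13 N by the given spring figures.

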